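Book out a hardness-tested batch

ROBOT

A 7-joint arm with a two-finger parallel gripper is mounted at the origin on the work surface. World frame = base frame: x ahead of the robot, y to its left, z up, the work surface at z = 0. Lengths are in m, angles in rad, forces in N, time in s.
With the tool pointing down it reaches from about 0.4 to 0.85 m from the base axis. Payload 4.5 kg.
Tool frame: the origin (TCP) lies midway between the tips of the shut fingers; the grasp point (between the pads) lies 19 mm behind it; z points along the fingers, y is the line along which they close (so a half turn about z gives the same grasp; the last joint's range is limited). The gripper opens to 88 mm and grips with 3 to 60 N. Pads are 18 mm wide; open, the fingers measure 123 mm over their backs; the gripper's body (75 mm by 187 mm) begins 45 mm behind the grasp point.
Start: joints at [1.262, 0.689, -0.195, 1.565, 0.157, 0.902, -0.215], TCP at [0.21, -0.589, 0.239] pointing down, gripper open.
Joint ranges: [-3.01, 3.01], [-0.46, 2.08], [-1.47, 1.51], [0.13, 2.56], [-1, 4.14], [0.04, 2.09], [-2.66, 2.66]. Speed limits (rad/s): [2.57, 2.57, 3.14, 3.14, 3.14, 3.14, 3.14].

INTERFACE

Orientations are given as a unit quaternion [x, y, z, w].
In Python, from plant import r gives the robot as it stands.
- The arm moves only by the tool move_arm, never from a script. Its argument "targets" is a list that holds one entry, the list of rows, each a list of 7 numbers: the opening, from 0 (shut) to 1 (fully open), then the shift along the tool's x, y, z in mm, then the turn, a rotation vector about the tool's x, y, z in degrees. In form: [[[claw, dx, dy, dz, ax, ay, az], ...]]. A call has 1 to 10 rows; each row is the pose to reach, as a shift and turn from the pose commanded when the call began, along the tool's axes at that moment; what a row does not reach only later rows make up. A row lasts 1/8 s, in which the tool goes at most 62.5 mm and 10.7 degrees, less where a joint would pass 70% of its speed; a pose out of reach is approached as far as the arm can. A call with a gripper value outside its range is refused whole. The fingers move at their own pace and stop on an object; "newtons" is the grip in N (left out, the last holds). Time passes only in rows, so rows that repeat a pose let the fingers close. It gives the time, the measured TCP pose, the force, the opening and the grip force at its end, in the units of the state.
- r.get_state(): the state, without advancing time (a new reading comes with each control period).
- r.snapshot(name): name is "side" or "top"; returns the picture (384x512x3 uint8, red, green, blue); there is no depth.
- r.camera_info(name): a dict with "fx", "fy", "cx", "cy" (pixels), "R" (3x3) and "t" (3): a world point X has camera coordinates R X + t. Camera axes: x right, y down, z forward; pixel columns grow to the right and rows downward; lengths in m; the calibration is good to about 2 mm. A picture is of the moment at which its call begins. camera_info takes no time and is no camera call.
- r.finish_job(): hands the job in; it is judged then, once.
The state is a dict: "clock": time; "q": joint angles; "qd": joint speeds; "joint_torque": joint torques, N m; "tool_pos": TCP position; "eef_rot": TCP orientation; "contact_force": force on the tool from outside, world axes, zero at the start; "moment": the same for the moment, N m; "opening": opening from 0.0 (shut) to 1.0 (fully open); "finger_force": force on a finger pad.
Only numpy, scipy, OpenCV 4.12 (cv2) and the standard library are available. Lean on these libraries where they do the work, as an engineer would, in place of code of your own. Each camera call takes 0.05 s, during which the arm holds its last target. There are 200 camera calls.

TASK

First take the hand scanner and scan the batch card: hold it level and still, pointing squarely at the middle of the barcode from about a hand's width (5 to 15 cm), for two seconds. Put the scanner back in its cradle as it was, and seat every bearing housing flat in a pocket of its own: those with a round green tag in the three-pocket pass nest, those with a square red tag in the two-pocket reject nest with the eyelets. When all housings are seated, push the locking rod through both eyelets of the reject nest until its end sticks well out of the second one (10 mm or more), leave it there, and do not disturb the other things on the bench.

Things in the scene. Friction and masses are not known exactly. Their poses are not given: they have to be found in the camera images.
- housing_a: steel bearing housing, 300 g: base plate 90 x 44 x 12 mm (long side along its x), on its middle a boss 32 mm along x by 40 mm along y that rises from 12 to 44 mm, easily gripped across x above the plate; origin at the centre of the underside, z up. On top of the boss: a round green tag, 26 mm (passed). May be absent
- housing_b: steel bearing housing, 300 g: base plate 90 x 44 x 12 mm (long side along its x), on its middle a boss 32 mm along x by 40 mm along y that rises from 12 to 44 mm, easily gripped across x above the plate; origin at the centre of the underside, z up. On top of the boss: a round green tag, 26 mm (passed). May be absent
- housing_c: steel bearing housing, 300 g: base plate 90 x 44 x 12 mm (long side along its x), on its middle a boss 32 mm along x by 40 mm along y that rises from 12 to 44 mm, easily gripped across x above the plate; origin at the centre of the underside, z up. On top of the boss: a round green tag, 26 mm (passed). May be absent
- housing_d: steel bearing housing, 300 g: base plate 90 x 44 x 12 mm (long side along its x), on its middle a boss 32 mm along x by 40 mm along y that rises from 12 to 44 mm, easily gripped across x above the plate; origin at the centre of the underside, z up. On top of the boss: a square red tag, 25 mm, with a white diagonal stroke (rejected). May be absent
- housing_e: steel bearing housing, 300 g: base plate 90 x 44 x 12 mm (long side along its x), on its middle a boss 32 mm along x by 40 mm along y that rises from 12 to 44 mm, easily gripped across x above the plate; origin at the centre of the underside, z up. On top of the boss: a square red tag, 25 mm, with a white diagonal stroke (rejected). May be absent
- pass_nest: fixed grey tray without posts, 188 mm along its y, 114 mm along its x: three pockets side by side along y with centres at y = -61, 0 and +61 mm, each 104 (x) by 56 (y) mm inside, one housing each with its long side along x, either way round; floor 5 mm above the table, walls and dividers 16 mm high. Origin: centre of the underside
- reject_nest: fixed grey tray like the pass nest with two pockets with centres at y = -30.5 and +30.5 mm (127 mm along its y, 114 mm along x), and at the middle of each end (at y = +67.5 and -67.5 mm) an upright steel eyelet post 8 mm thick and 36 mm wide, 83 mm high, outer faces at y = +-71.5 mm. Origin: centre of the underside
- eyelet_left (a point): centre of the 21 mm round hole in the post at the +y end of the reject nest, 65 mm above the table; its bore runs along the nest's y. The rod has most room when it enters here, from the middle of the table
- eyelet_right (a point): centre of the same hole in the post at the -y end, 65 mm above the table
- lock_rod: locking rod, 70 g: a black handle block 44 (x) x 16 (y) x 32 (z) mm and a straight steel rod of 10 mm diameter and round end, sticking out of it 175 mm along +x at 16 mm above the handle's underside. Origin: centre of the handle's underside. It starts level on its rest with the handle's underside 30 mm above the table; pushed home through both eyelets it bridges the reject nest above the housings
- rod_tip (a point): end of the rod, 197 mm along +x from the lock_rod's origin, on the rod's axis
- rod_shoulder (a point): where the rod leaves the handle, 22 mm along +x from the lock_rod's origin, on the rod's axis
- rod_rest: fixed black rest of the rod: base 220 x 50 x 8 mm, a pedestal 34 x 16 mm, 30 mm high, under the handle and a fork under the rod 165 mm along +x. Origin: on the table under the handle
- scanner: hand-held scanner, 150 g, 140 mm long: black handle 100 (x) x 30 (y) x 34 (z) mm from x = -70 to +30, grey head 44 x 46 x 40 mm from x = +26 to +70; flat underside. It looks straight ahead along its +x from the window in the head's front face. Origin: middle of the underside
- scanner_window (a point): centre of the scanner's window, 70 mm ahead of and 20 mm above the scanner's origin
- cradle: fixed white cradle: plate 150 (x) x 70 (y) mm, 10 mm thick, with two low cheeks (58 mm apart, 18 mm high, from x = 28 to 68 mm) either side of the scanner's head. The docked scanner has its origin 10 mm above the cradle's origin and points the same way (+x). Origin: centre of the underside
- card_stand: fixed stand with the batch card on a plate 100 mm wide that leans back 0.6 rad, its foot 100 x 100 mm; +x of the stand runs level from the card's face into the card. Origin: on the table, near the middle of the foot
- barcode (a point): centre of the barcode (62 x 36 mm) on the batch card, about 104 mm above the table
- test_block: bystander: round steel test block, 64 mm diameter, 16 mm high; origin under its centre
- anvil: bystander: small dark steel anvil, 52 mm diameter, 34 mm high; origin under its centre
- pen_cup: bystander: white cup, 70 mm diameter, 90 mm high; origin under its centre
Not all that is in view belongs to the job. Of the things that look like the cradle, take the one that is farthest from the robot's base at the start.

How it is judged:
By the outcome, as a careful person would: the job done as asked, in the order asked, and still so for the second after the job is handed in, with the robot touching nothing.
Of housing_a, housing_b, housing_c only 2 to 3 are there at a start; the rules pass over those that are not, and their reading is None.
Of housing_d, housing_e only 1 to 2 are there at a start; the rules pass over those that are not, and their reading is None.
At some moment in a run one of housing_a, housing_b, housing_c, housing_d, housing_e may be knocked a few centimetres aside while the robot is not near it.
It also fails if it takes over 210 s, if anything falls off the work surface, if the arm or the gripper's body presses on something with over 40 N, if the wrist force passes 120 N, or if a joint passes its speed limit or range.

## Working session

There is one attempt and no reset: what is moved stays moved. The work goes in short steps, Python scripts to look and compute and a tool call to move; the robot and the scene stay as the last step left them, time stands still between calls to the robot, and variables do not carry over. Pictures are saved under pics/ and viewed, at most 14 in all, crops included, and the job is handed in when it is done.

Besides the shell and the picture viewer there is one more tool, called after "Request:" as name(argument=value, ...) on one line, values as JSON. move_arm: Moves the arm, as the interface text tells. Its arguments: {"type":"object","properties":{"targets":{"type":"array","items":{"type":"array","items":{"type":"array","items":{"type":"number"}}}},"newtons":{"type":"number"}},"required":["targets"]}

```bash
ls; mkdir -p pics; python3 - <<'E'
from plant import r
import cv2
s=r.get_state(); print({k:(s[k] if not hasattr(s[k],'round') else s[k]) for k in ['clock','tool_pos','eef_rot','opening']})
for n in ['side','top']:
    im=r.snapshot(n); cv2.imwrite(f'pics/{n}0.png',cv2.resize(im[:,:,::-1],(800,600),interpolation=cv2.INTER_CUBIC))
    cv2.imwrite(f'pics/{n}0_raw.png',im[:,:,::-1])
    c=r.camera_info(n); print(n,c)
E
```

```text
pics
{'clock': 0.0, 'tool_pos': array([ 0.20982679, -0.58806004,  0.2379091 ]), 'eef_rot': array([ 9.85339935e-01,  1.70599993e-01, -2.23879959e-04, -8.97573107e-04]), 'opening': 1.0003799585451998}
side {'fx': 374.32868129066037, 'fy': 374.32868129066037, 'cx': 256.12083394928834, 'cy': 194.94143012989386, 'R': array([[-0.93583432, -0.35201661, -0.01727543],
       [-0.25847708,  0.71883073, -0.6453464 ],
       [ 0.23959076, -0.599472  , -0.76369469]]), 't': array([0.45773951, 0.19811223, 1.04085494])}
top {'fx': 429.87496074195934, 'fy': 429.87496074195934, 'cx': 257.2135609675985, 'cy': 190.1473778611078, 'R': array([[-0.01324381, -0.99960577,  0.02475675],
       [-0.98903153,  0.00945308, -0.14740177],
       [ 0.14710963, -0.02643736, -0.98876682]]), 't': array([-0.01185512,  0.50994639,  1.20278212])}
```

View pics/top0.png

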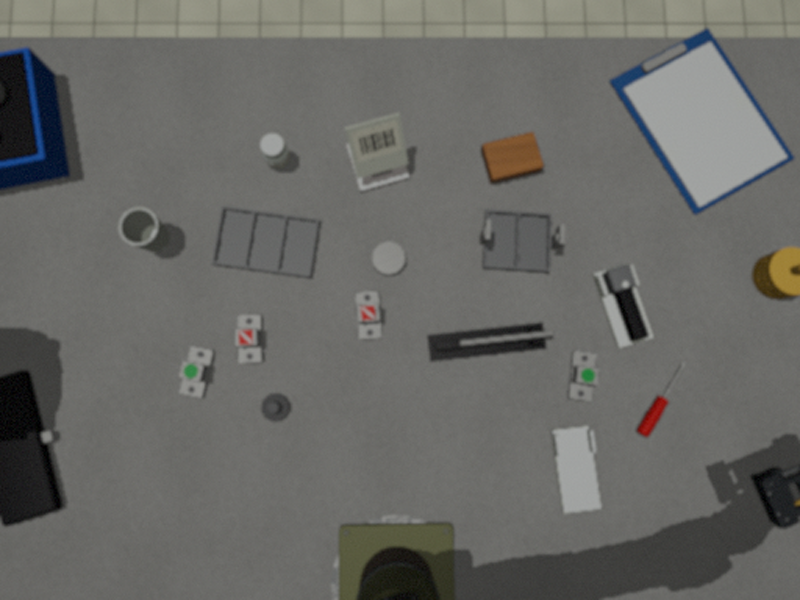

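View pics/side0.png

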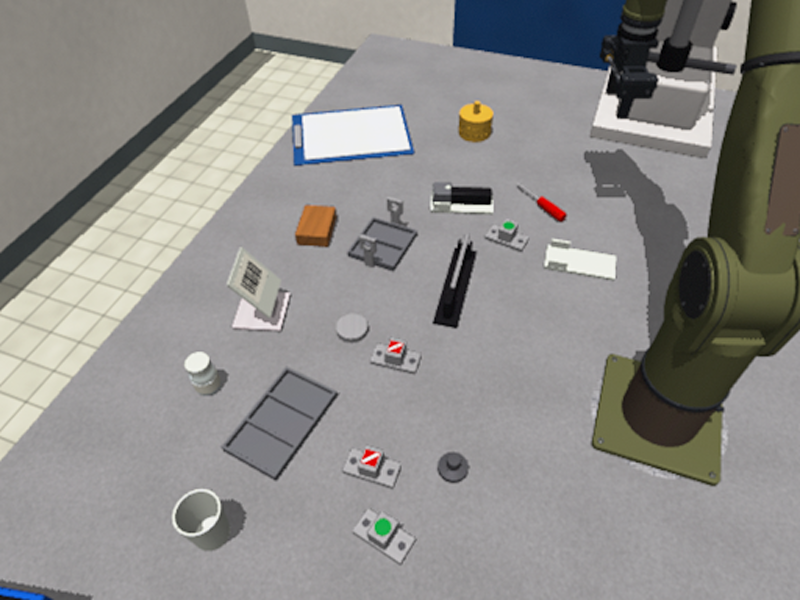

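The top view (800x600) shows green housings at (191,371) and (588,376) and red ones at (247,337) and (369,314). The pass nest is at (267,242), the reject nest at (517,241), and the rod rest at (490,341) with its tip to the right. The card is at (377,140). Two things look like the cradle: (623,305), which holds the scanner, and (577,470), which is empty and nearer the base. The first is farthest from the base, so that one is meant. I'll confirm with enlarged crops.

```bash
cat > h.py <<'E'
import numpy as np, cv2
from scipy.spatial.transform import Rotation as Ro
from plant import r
def ray(n,u,v,z):
    c=r.camera_info(n);R=np.array(c['R']);o=-R.T@np.array(c['t'])
    d=R.T@np.array([(u-c['cx'])/c['fx'],(v-c['cy'])/c['fy'],1.])
    return o+d*(z-o[2])/d[2]
def proj(n,X):
    c=r.camera_info(n);p=np.array(c['R'])@X+np.array(c['t'])
    return np.array([c['fx']*p[0]/p[2]+c['cx'],c['fy']*p[1]/p[2]+c['cy']])
def tri(uvt,uvs):
    A=[];b=[]
    for n,(u,v) in (('top',uvt),('side',uvs)):
        c=r.camera_info(n);R=np.array(c['R']);o=-R.T@np.array(c['t'])
        d=R.T@np.array([(u-c['cx'])/c['fx'],(v-c['cy'])/c['fy'],1.]);d/=np.linalg.norm(d)
        P=np.eye(3)-np.outer(d,d);A.append(P);b.append(P@o)
    return np.linalg.solve(A[0]+A[1],b[0]+b[1])
def go(x,y,z,yaw,Rt=None):
    """shift mm / turn deg in tool axes to reach TCP x,y,z, pointing down, tool y (closing line) along world angle yaw"""
    s=r.get_state();R=Ro.from_quat(s['eef_rot'])
    best=None
    for k in (0,np.pi):
        a=yaw+k;Y=np.array([np.cos(a),np.sin(a),0]);Z=np.array([0,0,-1.]);M=np.c_[np.cross(Y,Z),Y,Z]
        T=R.inv()*Ro.from_matrix(M);v=np.degrees(T.as_rotvec())
        if best is None or np.linalg.norm(v)<np.linalg.norm(best):best=v
    d=R.inv().apply(np.array([x,y,z])-s['tool_pos'])*1000
    print('go',d.round(1),best.round(1),'q7',round(s['q'][6],2))
def masks(im):
    h=cv2.cvtColor(im,cv2.COLOR_RGB2HSV)
    g=((h[...,0]>45)&(h[...,0]<85)&(h[...,1]>120)).astype(np.uint8)
    rd=(((h[...,0]<8)|(h[...,0]>172))&(h[...,1]>130)).astype(np.uint8)
    return g,rd
def blobs(m,amin=20,amax=400):
    n,l,st,c=cv2.connectedComponentsWithStats(m)
    return [(c[i],st[i,4]) for i in range(1,n) if amin<=st[i,4]<=amax]
E
python3 - <<'E'
from h import *
t=cv2.imread('pics/top0_raw.png');s=cv2.imread('pics/side0_raw.png')
def crop(im,u,v,w=40,h=40):
    c=im[v:v+h,u:u+w]; c=cv2.resize(c,(w*5,h*5),interpolation=cv2.INTER_LANCZOS4)
    return cv2.resize(c,(266,300)) if False else c
a=np.full((600,800,3),0,np.uint8)
def put(im,u,v,w,h,X,Y):
    c=crop(im,u,v,w,h);c=cv2.convertScaleAbs(c,alpha=1.4);a[Y:Y+c.shape[0],X:X+c.shape[1]]=c
put(t,133,128,76,54,0,0)      # pass nest
put(t,300,128,68,54,380,0)    # reject
put(t,375,160,48,64,0,270)    # scanner
put(t,345,260,48,66,0+250,270)# false cradle
put(t,217,68,50,58,500,300)   # card
cv2.imwrite('pics/crop1.png',a)
for n,im in(('top',t),('side',s)):
    g,rd=masks(im[:,:,::-1])
    for k,m in(('g',g),('r',rd)):
        m=cv2.morphologyEx(m,cv2.MORPH_CLOSE,np.ones((3,3),np.uint8))
        for c,A in blobs(m): print(n,k,c.round(1),A,ray(n,*c,.044).round(4))
E
```

```text
top g [121.8 237.1] 38 [0.3794 0.3641 0.044 ]
top g [375.9 239.8] 40 [ 0.363  -0.3532  0.044 ]
top r [417.2 266.2] 215 [ 0.2874 -0.4665  0.044 ]
side g [325.  143.9] 24 [ 0.3641 -0.3528  0.044 ]
side g [244.5 336.8] 85 [0.3803 0.3646 0.044 ]
side r [352.7 133.5] 132 [ 0.2847 -0.4397  0.044 ]
side r [252.3 221.7] 42 [0.4827 0.0463 0.044 ]
side r [236.6 292.7] 69 [0.4405 0.2682 0.044 ]
```

View pics/crop1.png

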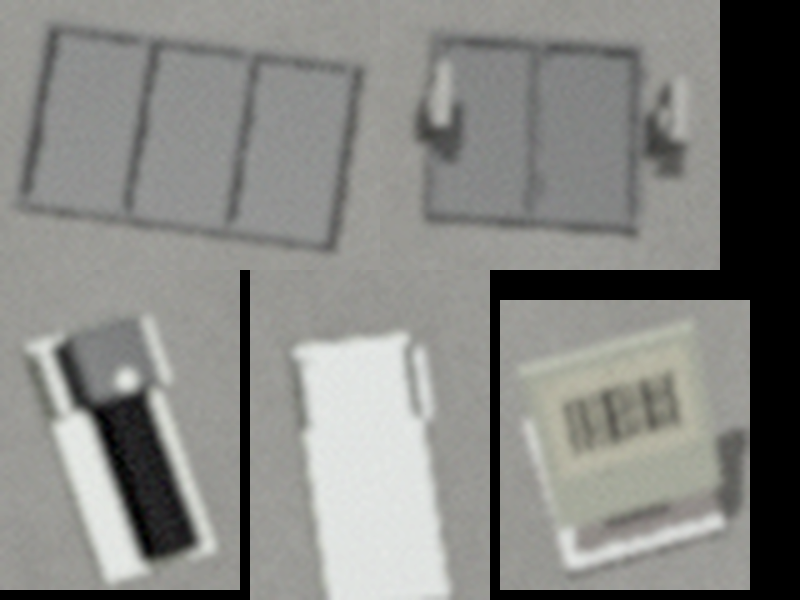

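The crops show the pass nest corners clearly and the reject nest with its two posts. The scanner sits in the cradle at crop (125,450); the empty cradle at (370,470) is the lookalike. The barcode is at crop (623,412). Next: turn these into positions.

```bash
python3 - <<'E'
from h import *
t=cv2.imread('pics/top0_raw.png');s=cv2.imread('pics/side0_raw.png')
c=r.camera_info('top');print('cam',(-np.array(c['R']).T@c['t']).round(3))
def P(ox,oy,X,Y,u,v,z):return ray('top',ox+(u-X+.5)/5-.5,oy+(v-Y+.5)/5-.5,z)[:2]
# housings
for n,im,seeds in(('top',t,[(122,237),(376,240),(236,201),(158,216)]),('side',s,[(244,337),(325,144),(252,222),(237,293)])):
    g=im.astype(int); gray=im.max(2).astype(int)
    for (u,v) in seeds:
        W=32;roi=gray[v-W:v+W,u-W:u+W];med=np.median(roi);m=(roi>med+22).astype(np.uint8)
        m=cv2.morphologyEx(m,cv2.MORPH_CLOSE,np.ones((3,3)))
        k,l=cv2.connectedComponents(m);q=l[W-4:W+5,W-4:W+5];q=q[q>0]
        lab=np.bincount(q).argmax() ;m=(l==lab)
        ys,xs=np.nonzero(m);w=np.array([ray(n,x+u-W,y+v-W,.012)[:2] for x,y in zip(xs,ys)])
        rc=cv2.minAreaRect((w*1000).astype(np.float32));
        bx=cv2.boxPoints(rc);e=bx[1]-bx[0];e2=bx[2]-bx[1];L=e if np.linalg.norm(e)>np.linalg.norm(e2) else e2
        print(n,(u,v),'rect',np.round(rc[0],1),np.round(rc[1],1),'yaw',round(np.degrees(np.arctan2(L[1],L[0]))%180,1))
# nests (far corners at wall top, near ones at base)
def quad(name,ox,oy,X,cs):
    out=[]
    for (u,v) in cs: out.append((P(ox,oy,X,0,u,v,.016)*1000).round(1))
    out=np.array(out);TL,TR,BR,BL=out
    print(name,out.tolist(),'c',out.mean(0).round(1),'w',[round(np.linalg.norm(a)) for a in(TL-TR,BL-BR,TL-BL,TR-BR)],
      'yaw y-axis', [round(np.degrees(np.arctan2(*(a[::-1]))),1) for a in(TL-TR,BL-BR)],'x-axis',[round(np.degrees(np.arctan2(*(a[::-1]))),1) for a in(TL-BL,TR-BR)])
quad('pass',133,128,0,[(50,28),(362,67),(335,248),(20,208)])
quad('rej',300,128,380,[(434,37),(640,48),(637,233),(426,218)])
# scanner handle: top face
for z in(.044,.010): print('handle BL BR TR TL',z,[(P(375,160,0,270,u,v,z)*1000).round(1).tolist() for u,v in[(150,558),(195,545),(148,392),(97,412)]])
print('plate BL BR z10',[(P(375,160,0,270,u,v,.010)*1000).round(1).tolist() for u,v in[(108,583),(215,550)]])
bt=(217+(123.5)/5-.5,68+112.5/5-.5);b=tri(bt,(161.5,174));print('barcode',b.round(4),proj('top',b)-bt,proj('side',b), ray('top',*bt,.104), ray('side',161.5,174,.104))
for z,(A,B) in((.005,((570,568),(722,520))),(.15,((520,368),(692,322)))):
    a,bb=P(217,68,500,300,*A,z),P(217,68,500,300,*B,z);d=a-bb;print('card edge',a,bb,'len',np.linalg.norm(d),'yaw y',np.degrees(np.arctan2(d[1],d[0])))
# enlarged crops: rod top, side views
a=np.zeros((600,800,3),np.uint8)
def put(im,u,v,w,h,X,Y,k):
    cc=cv2.convertScaleAbs(cv2.resize(im[v:v+h,u:u+w],(w*k,h*k),interpolation=cv2.INTER_LANCZOS4),alpha=1.3);a[Y:Y+h*k,X:X+w*k]=cc
put(t,270,203,90,32,0,0,5);put(s,270,145,40,68,460,0,4);put(s,265,110,60,35,0,170,6);put(s,218,120,58,55,0,390,4);put(s,140,155,50,60,250,390,3);put(s,140,230,80,80,460,280,4)
cv2.imwrite('pics/crop2.png',a)
E
```

```text
cam [0.327 0.015 1.265]
top (122, 237) rect [380.7 367.7] [46.2 85.2] yaw 167.6Traceback (most recent call last):
  File "<stdin>", line 12, in <module>
ValueError: attempt to get argmax of an empty sequence
```

```bash
cat > m.py <<'E'
from h import *
def housing(n,im,u,v,thr=18,W=24):
    u,v=int(u),int(v);hsv=cv2.cvtColor(im,cv2.COLOR_RGB2HSV);gray=hsv[...,2].astype(int)
    roi=gray[v-W:v+W,u-W:u+W];sat=hsv[v-W:v+W,u-W:u+W,1]
    m=((roi>np.median(roi)+thr)|(sat>90)).astype(np.uint8)
    m=cv2.morphologyEx(m,cv2.MORPH_CLOSE,np.ones((3,3),np.uint8))
    k,l=cv2.connectedComponents(m);lab=l[W,W];m=(l==lab) if lab else m>0
    ys,xs=np.nonzero(m);w=np.array([ray(n,x+u-W,y+v-W,.012)[:2] for x,y in zip(xs,ys)])
    rc=cv2.minAreaRect((w*1000).astype(np.float32))
    C=np.cov(w.T);L=np.linalg.eigh(C)[1][:,1]
    bx=cv2.boxPoints(rc);e=[bx[1]-bx[0],bx[2]-bx[1]];e=max(e,key=np.linalg.norm)
    print(n,(u,v),'rect',np.round(rc[0],1),np.round(rc[1],1),'yaw rect',round(np.degrees(np.arctan2(e[1],e[0]))%180,1),'pca',round(np.degrees(np.arctan2(L[1],L[0]))%180,1))
E
python3 - <<'E'
from m import *
t=cv2.imread('pics/top0_raw.png');s=cv2.imread('pics/side0_raw.png')
def P(ox,oy,X,Y,u,v,z):return ray('top',ox+(u-X+.5)/5-.5,oy+(v-Y+.5)/5-.5,z)[:2]
for n,im,seeds in(('top',t,[(122,237),(376,240),(236,201),(158,216)]),('side',s,[(244,337),(325,144),(252,222),(237,293)])):
    for q in seeds: housing(n,im[:,:,::-1].copy(),*q)
def quad(name,ox,oy,X,cs):
    out=np.array([P(ox,oy,X,0,u,v,.016)*1000 for u,v in cs]).round(1);TL,TR,BR,BL=out
    ang=lambda a:round(np.degrees(np.arctan2(a[1],a[0])),1)
    print(name,out.tolist(),'c',out.mean(0).round(1),'w',[round(np.linalg.norm(a)) for a in(TL-TR,BL-BR,TL-BL,TR-BR)],'y-axis',ang(TL-TR),ang(BL-BR),'x-axis',ang(TL-BL),ang(TR-BR))
quad('pass',133,128,0,[(50,28),(362,67),(335,248),(20,208)])
quad('rej',300,128,380,[(434,37),(640,48),(637,233),(426,218)])
for z in(.044,.010): print('handle BL BR TR TL',z,[(P(375,160,0,270,u,v,z)*1000).round(1).tolist() for u,v in[(150,558),(195,545),(148,392),(97,412)]])
print('plate BL BR z10',[(P(375,160,0,270,u,v,.010)*1000).round(1).tolist() for u,v in[(108,583),(215,550)]])
bt=(217+(123.5)/5-.5,68+112.5/5-.5);b=tri(bt,(161.5,174));print('barcode',b.round(4),proj('top',b)-bt, ray('top',*bt,.104), ray('side',161.5,174,.104))
for z,(A,B) in((.005,((570,568),(722,520))),(.15,((520,368),(692,322)))):
    a,bb=P(217,68,500,300,*A,z),P(217,68,500,300,*B,z);d=a-bb;print('card edge',a,bb,'len',np.linalg.norm(d),'yaw y',np.degrees(np.arctan2(d[1],d[0])))
a=np.zeros((600,800,3),np.uint8)
def put(im,u,v,w,h,X,Y,k):
    cc=cv2.convertScaleAbs(cv2.resize(im[v:v+h,u:u+w],(w*k,h*k),interpolation=cv2.INTER_LANCZOS4),alpha=1.3);a[Y:Y+h*k,X:X+w*k]=cc
put(t,270,203,90,32,0,0,5);put(s,270,145,40,68,460,0,4);put(s,265,110,60,35,0,170,6);put(s,218,120,58,50,0,390,4);put(s,140,155,50,60,250,390,3);put(s,140,230,80,80,460,280,4)
cv2.imwrite('pics/crop2.png',a)
E
```

```text
top (122, 237) rect [380.  367.9] [47.6 87.5] yaw rect 167.5 pca 168.4
top (376, 240) rect [ 379.4 -359. ] [56.2 36.4] yaw rect 0.9 pca 13.7
top (236, 201) rect [498.4  48.6] [38.3 50.4] yaw rect 179.6 pca 1.8
top (158, 216) rect [439.9 270.1] [85.2 42.6] yaw rect 3.6 pca 3.6
side (244, 337) rect [397.3 357.5] [45.5 52.1] yaw rect 170.7 pca 18.0
side (325, 144) rect [ 379.6 -388.9] [44.4 40.7] yaw rect 0.9 pca 49.3
side (252, 222) rect [502.3  38.7] [69.3 41.7] yaw rect 52.2 pca 56.8
side (237, 293) rect [458.3 263.2] [49.3 51.1] yaw rect 91.2 pca 43.7
pass [[687.7, 320.7], [662.6, 135.4], [553.2, 150.7], [578.7, 335.4]] c [620.6 235.6] w [187, 186, 110, 110] y-axis 82.3 82.1 x-axis -7.7 -8.0
rej [[679.0, -180.3], [671.4, -304.5], [558.3, -297.6], [568.4, -172.1]] c [ 619.3 -238.6] w [124, 126, 111, 113] y-axis 86.5 85.4 x-axis -4.2 -3.5
handle BL BR TR TL 0.044 [[426.3, -439.5], [433.5, -466.1], [522.8, -444.6], [511.4, -414.0]]
handle BL BR TR TL 0.01 [[429.1, -452.2], [436.5, -479.5], [528.3, -457.4], [516.5, -426.0]]
plate BL BR z10 [[414.7, -426.3], [433.4, -491.2]]
barcode [0.7802 0.0254 0.12  ] [0.0054643 0.015892 ] [0.78653807 0.025573   0.104     ] [0.79096515 0.01322366 0.104     ]
card edge [0.72675845 0.05934704] [ 0.75656094 -0.03330314] len 0.09732545798342815 yaw y 107.83125627057204
card edge [0.79359526 0.080953  ] [ 0.81975447 -0.01295087] len 0.09747943454998118 yaw y 105.56647411110552
```

View pics/crop2.png

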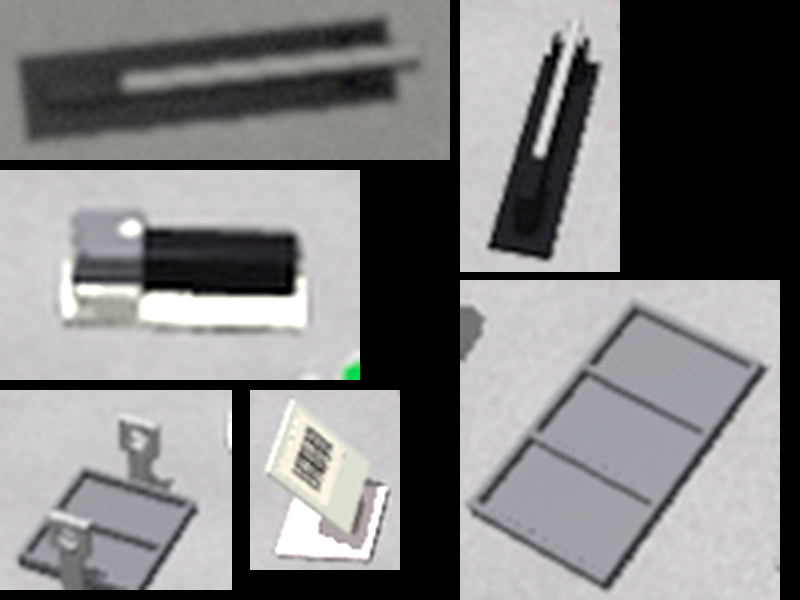

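Crop 2 shows the rod running from crop (120,85) to (418,64), the scanner handle at (145-297, 230-292), the eyelet holes at (141,440) and (72,543), the barcode centre at (314,458), and the pass nest corners.

```bash
python3 - <<'E'
from m import *
t=cv2.imread('pics/top0_raw.png')
tb=cv2.GaussianBlur(t,(3,3),0)[:,:,::-1].copy()
for q in [(122,237),(376,240),(236,201),(158,216)]:
    for th in(10,14): housing('top',tb,*q,thr=th)
def S(ox,oy,X,Y,k,u,v,z,n='side'):return (ray(n,ox+(u-X+.5)/k-.5,oy+(v-Y+.5)/k-.5,z)*1000)[:2].round(1)
def R(ox,oy,X,Y,k,u,v):return (ox+(u-X+.5)/k-.5,oy+(v-Y+.5)/k-.5)
q=np.array([S(140,230,460,280,4,u,v,.016) for u,v in[(635,302),(767,367),(605,588),(470,510)]]);print('pass side',q.tolist(),q.mean(0))
q=np.array([S(218,120,0,390,4,u,v,.016) for u,v in[(82,470),(197,508),(20,563)]]);print('rej side TR(-y far?)',q.tolist(),'c',(q[1]+q[2])/2)
print('eye right,left',S(218,120,0,390,4,141,440,.065),S(218,120,0,390,4,72,543,.065))
print('rod top',S(270,203,0,0,5,120,85,.046,'top'),S(270,203,0,0,5,418,64,.046,'top'),'side',S(270,145,460,0,4,540,157,.046),S(270,145,460,0,4,573,26,.046))
print('base rest top corners z8',[S(270,203,0,0,5,u,v,.008,'top').tolist() for u,v in[(20,62),(385,20),(397,98),(28,138)]])
print('handle side: top rear-right z44',S(265,110,0,170,6,297,232,.044),'rear-left base z10',S(265,110,0,170,6,293,292,.010),'left face front base',S(265,110,0,170,6,145,290,.010))
print('cradle plate left corners z10?',S(265,110,0,170,6,305,325,.0),S(265,110,0,170,6,62,318,.0))
b1=R(217,68,500,300,5,623,412);b2=R(140,155,250,390,3,314,458);b=tri(b1,b2);print('barcode',b,proj('top',b)-b1,proj('side',b)-b2)
E
```

```text
top (122, 237) rect [380.9 369.1] [50.3 90.6] yaw rect 167.5 pca 168.2
top (122, 237) rect [380.6 368.1] [48.3 88.7] yaw rect 167.5 pca 168.2Traceback (most recent call last):
  File "<stdin>", line 5, in <module>
  File "m.py", line 8, in housing
    ys,xs=np.nonzero(m);w=np.array([ray(n,x+u-W,y+v-W,.012)[:2] for x,y in zip(xs,ys)])
                                    ~~~^^^^^^^^^^^^^^^^^^^^
  File "h.py", line 5, in ray
    c=r.camera_info(n);R=np.array(c['R']);o=-R.T@np.array(c['t'])
ValueError: time passes only in moves, steps and waits
```

```bash
sed -i "s/^from plant import r/from plant import r\nCAM={n:r.camera_info(n) for n in ('top','side')}/; s/c=r.camera_info(n)/c=CAM[n]/g" h.py
cat >> h.py <<'E'
def S(ox,oy,X,Y,k,u,v,z,n='side'):return (ray(n,ox+(u-X+.5)/k-.5,oy+(v-Y+.5)/k-.5,z)*1000)[:2].round(1)
def Rw(ox,oy,X,Y,k,u,v):return (ox+(u-X+.5)/k-.5,oy+(v-Y+.5)/k-.5)
E
python3 - <<'E'
from m import *
t=cv2.imread('pics/top0_raw.png')
tb=cv2.GaussianBlur(t,(3,3),0)[:,:,::-1].copy()
for q in [(376,240),(236,201),(158,216)]:
    for th in(10,14): housing('top',tb,*q,thr=th)
q=np.array([S(140,230,460,280,4,u,v,.016) for u,v in[(635,302),(767,367),(605,588),(470,510)]]);print('pass side',q.tolist(),q.mean(0))
q=np.array([S(218,120,0,390,4,u,v,.016) for u,v in[(82,470),(197,508),(20,563)]]);print('rej side',q.tolist(),'c',(q[1]+q[2])/2)
print('eye right,left',S(218,120,0,390,4,141,440,.065),S(218,120,0,390,4,72,543,.065))
print('rod top',S(270,203,0,0,5,120,85,.046,'top'),S(270,203,0,0,5,418,64,.046,'top'),'side',S(270,145,460,0,4,540,157,.046),S(270,145,460,0,4,573,26,.046))
print('base rest top corners z8',[S(270,203,0,0,5,u,v,.008,'top').tolist() for u,v in[(20,62),(385,20),(397,98),(28,138)]])
print('handle side: top rear-right z44',S(265,110,0,170,6,297,232,.044),'rear-left base z10',S(265,110,0,170,6,293,292,.010),'left face front base',S(265,110,0,170,6,145,290,.010))
print('cradle plate left corners',S(265,110,0,170,6,305,325,.0),S(265,110,0,170,6,62,318,.0))
b1=Rw(217,68,500,300,5,623,412);b2=Rw(140,155,250,390,3,314,458);b=tri(b1,b2);print('barcode',b,proj('top',b)-b1,proj('side',b)-b2)
E
```

```text
top (376, 240) rect [ 363.  -357.2] [48.5 86.2] yaw rect 171.2 pca 169.4
top (376, 240) rect [ 379.5 -359.5] [38.2 54.2] yaw rect 177.1 pca 16.8
top (236, 201) rect [499.9  50.1] [41.2 53.4] yaw rect 179.6 pca 5.0
top (236, 201) rect [498.5  50.1] [41.2 50.5] yaw rect 179.6 pca 3.2
top (158, 216) rect [439.6 270.9] [90.4 46.3] yaw rect 1.0 pca 1.8
top (158, 216) rect [440.1 271.5] [90.2 45.2] yaw rect 3.5 pca 3.4
pass side [[664.3, 142.3], [549.6, 159.7], [578.8, 345.5], [689.8, 328.4]] [620.625 243.975]
rej side [[672.5, -301.1], [556.4, -288.5], [677.2, -171.9]] c [ 616.8 -230.2]
eye right,left [ 614.7 -304.6] [ 622.2 -164.2]
rod top [ 422.9 -119.9] [ 433.  -290.9] side [ 424.  -130.6] [ 442.3 -284. ]
base rest top corners z8 [[440.1, -65.6], [462.6, -282.1], [416.4, -287.1], [395.5, -69.4]]
handle side: top rear-right z44 [ 434.1 -468.1] rear-left base z10 [ 429.  -452.4] left face front base [ 516.8 -423.5]
cradle plate left corners [ 415.9 -436.2] [ 560.9 -392. ]
barcode [0.78637072 0.02543296 0.10325961] [0.05316672 0.15523166] [-0.14991512 -0.03495613]
```

```bash
python3 -c "
from h import *
go(.483,-.4445,.15,np.radians(106.4))"
```

```text
go [305.6 -43.3  88. ] [-0.1  0.   3.2] q7 -0.22
```

Request:
move_arm(targets=[[[0.85,60,-8,10,0,0,1],[0.85,120,-17,20,0,0,2],[0.85,180,-25,40,0,0,3],[0.85,240,-34,60,0,0,3.2],[0.85,290,-41,80,0,0,3.2],[0.85,305.6,-43.3,88,0,0,3.2],[0.85,305.6,-43.3,88,0,0,3.2],[0.85,305.6,-43.3,88,0,0,3.2]]])

```text
clock: 1.1
tool_pos: [0.481, -0.4474, 0.1512]
eef_rot: [0.99, 0.141, -0.001, 0.001]
contact_force: [-0.2, 0.3, 0.5]
opening: 0.852
finger_force: 0.0
```

```bash
python3 -c "
from h import *
go(.483,-.4445,.022,np.radians(106.4));print(r.get_state()['tool_pos'])
t=r.snapshot('side')[:,:,::-1];u=cv2.resize(t[60:180,240:400],(800,600),interpolation=cv2.INTER_CUBIC);cv2.imwrite('pics/c3.png',u)"
```

```text
go [  3.   -2.5 129.2] [ 0.1  0.1 -0.1] q7 -0.72
[ 0.48101954 -0.44744695  0.15119824]
```

View pics/c3.png

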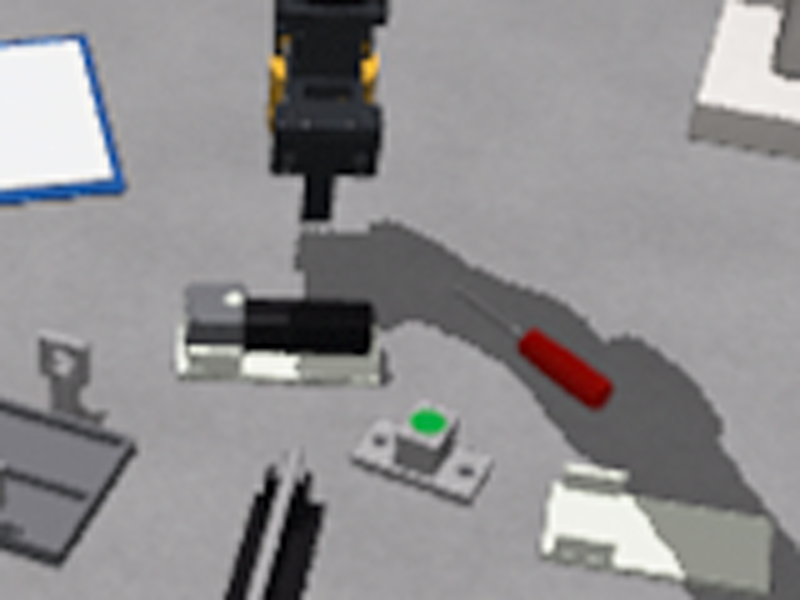

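The gripper is above the scanner handle (crop 310,325) with the fingers spanning it. Going down.

Request:
move_arm(targets=[[[0.85,2,-2,50,0,0,0],[0.85,2,-2,95,0,0,0],[0.85,2,-2,120,0,0,0],[0.85,2,-2,129,0,0,0],[0.85,2,-2,129,0,0,0],[0.2,2,-2,129,0,0,0],[0.2,2,-2,129,0,0,0],[0.2,2,-2,129,0,0,0],[0.2,2,-2,129,0,0,0],[0.2,2,-2,129,0,0,0]]], newtons=30)

```text
clock: 2.4
tool_pos: [0.4847, -0.4426, 0.0218]
eef_rot: [0.99, 0.143, -0.0, -0.0]
contact_force: [0.2, 0.8, 1.0]
opening: 0.338
finger_force: 30.0
```

```bash
python3 -c "
from h import *
go(.609,-.028,.20,np.radians(106.7));go(.609,-.028,.095,np.radians(106.7));go(.5,-.44,.022,np.radians(106.7))"
```

```text
go [ 236.6 -362.4 -178.2] [-0.   0.  -0.2] q7 -0.75
go [ 236.6 -362.4  -73.2] [-0.   0.  -0.2] q7 -0.75
go [15.4  1.9 -0.2] [-0.   0.  -0.2] q7 -0.75
```

Request:
move_arm(targets=[[[0.2,0,0,-50,0,0,0],[0.2,0,0,-110,0,0,0],[0.2,15,-20,-150,0,0,0],[0.2,45,-65,-178,0,0,0],[0.2,78,-115,-178,0,0,0],[0.2,111,-167,-178,0,0,0],[0.2,144,-219,-178,0,0,0],[0.2,177,-271,-178,0,0,0],[0.2,210,-322,-178,0,0,0],[0.2,236,-362,-170,0,0,0]]])

```text
clock: 3.65
tool_pos: [0.6093, -0.0252, 0.1919]
eef_rot: [0.99, 0.144, 0.001, -0.0]
contact_force: [0.8, -1.1, -1.6]
opening: 0.336
finger_force: 30.0
```

Request:
move_arm(targets=[[[0.2,0,0,40,0,0,0],[0.2,0,0,80,0,0,0],[0.2,0,0,96,0,0,0],[0.2,0,0,96,0,0,0],[0.2,0,0,96,0,0,0]]])

```text
clock: 4.28
tool_pos: [0.6098, -0.0289, 0.0971]
eef_rot: [0.99, 0.143, 0.001, 0.0]
contact_force: [-0.1, 0.5, -1.1]
opening: 0.34
finger_force: 30.0
```

```bash
python3 -c "
from h import *
go(.609,-.028,.095,np.radians(106.7));print(r.get_state()['tool_pos'])
a=np.zeros((600,800,3),np.uint8)
t=r.snapshot('top')[:,:,::-1];a[:,:400]=cv2.resize(t[60:180,210:290],(400,600),interpolation=cv2.INTER_CUBIC)
t=r.snapshot('side')[:,:,::-1];a[:,400:]=cv2.resize(t[110:230,150:230],(400,600),interpolation=cv2.INTER_CUBIC)
cv2.imwrite('pics/c4.png',a)
# predicted: window centre of scanner & barcode
for n in('top','side'):print(n,proj(n,np.array([.786,.0254,.103])),proj(n,np.array([.69,-.0033,.103])))"
```

```text
go [-0.5 -1.1  2.1] [ 0.  -0.1 -0.3] q7 -1.38
[ 0.60976619 -0.02888566  0.09710583]
top [241.26694483  90.31497658] [251.799709   123.04972653]
side [160.98062346 177.37940908] [193.61490227 178.6757137 ]
```

View pics/c4.png

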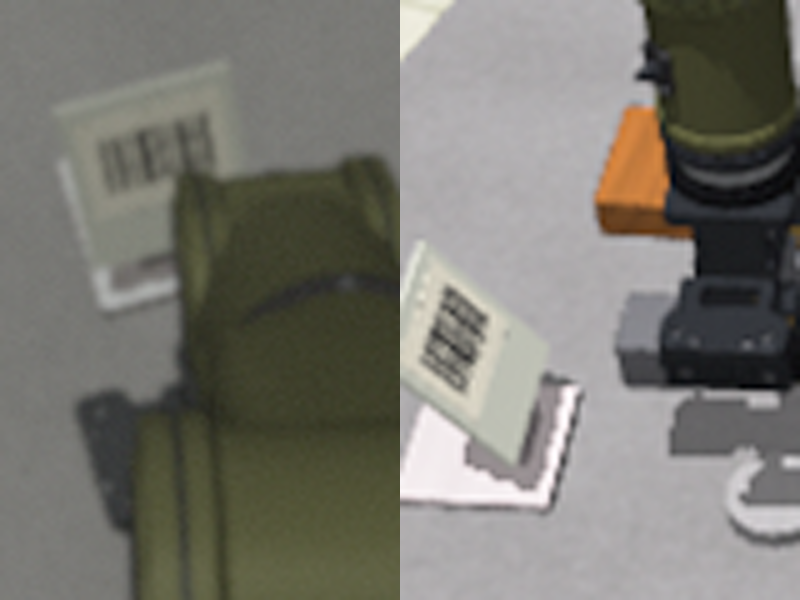

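The side view shows the grey head at crop (640,340), level and facing the barcode at (455,340) from about 10 cm. Holding it there.

Request:
move_arm(targets=[[[0.2,0,-1,2,0,0,0],[0.2,0,-1,2,0,0,0],[0.2,0,-1,2,0,0,0],[0.2,0,-1,2,0,0,0],[0.2,0,-1,2,0,0,0],[0.2,0,-1,2,0,0,0],[0.2,0,-1,2,0,0,0],[0.2,0,-1,2,0,0,0],[0.2,0,-1,2,0,0,0],[0.2,0,-1,2,0,0,0]]])

```text
clock: 5.62
tool_pos: [0.6084, -0.0277, 0.0937]
eef_rot: [0.99, 0.143, 0.0, 0.0]
contact_force: [0.3, -0.9, -1.3]
opening: 0.338
finger_force: 30.0
```

Request:
move_arm(targets=[[[0.2,0,0,0,0,0,0],[0.2,0,0,0,0,0,0],[0.2,0,0,0,0,0,0],[0.2,0,0,0,0,0,0],[0.2,0,0,0,0,0,0],[0.2,0,0,0,0,0,0],[0.2,0,0,0,0,0,0],[0.2,0,0,0,0,0,0],[0.2,0,0,0,0,0,0],[0.2,0,0,0,0,0,0]]])

```text
clock: 6.88
tool_pos: [0.6083, -0.0277, 0.0937]
eef_rot: [0.99, 0.143, 0.0, 0.0]
contact_force: [-1.6, 0.9, -2.3]
opening: 0.34
finger_force: 30.0
```

Request:
move_arm(targets=[[[0.2,0,0,0,0,0,0],[0.2,0,0,0,0,0,0],[0.2,0,0,0,0,0,0],[0.2,0,0,0,0,0,0]]])

```text
clock: 7.38
tool_pos: [0.6083, -0.0277, 0.0937]
eef_rot: [0.99, 0.143, 0.0, 0.0]
contact_force: [-0.9, -1.0, -1.9]
opening: 0.34
finger_force: 30.0
```

```bash
python3 -c "
from h import *
s=r.get_state();print(s['tool_pos'],s['clock'])
go(.4847,-.4426,.20,np.radians(106.4));go(.4847,-.4426,.0218,np.radians(106.4))
a=np.radians(16.5);X=np.array([np.cos(a),np.sin(a),0]);Y=np.array([-X[1],X[0],0])
o=s['tool_pos']+15e-3*X;o[2]-=.012
for z in(.0,.04):print(proj('side',o+.070*X+.023*Y+[0,0,z]))
print('scanner window - barcode', ((o+.07*X+[0,0,.02])-[.7864,.0254,.1033])@np.c_[X,Y,[0,0,1]])"
```

```text
[ 0.60832886 -0.02771903  0.09372881] 7.375
go [-236.   362.9 -106.2] [ 0. -0.  0.] q7 -1.38
go [-236.   362.9   72. ] [ 0. -0.  0.] q7 -1.38
[193.36357212 188.99523514]
[191.38655359 180.04996991]
scanner window - barcode [-0.10082474 -0.00035664 -0.00157119]
```

The scan is held to spec: about 101 mm away, lateral error under 2 mm. Returning the scanner.

Request:
move_arm(targets=[[[0.2,0,0,-50,0,0,0],[0.2,-10,15,-100,0,0,0],[0.2,-40,62,-106,0,0,0],[0.2,-74,114,-106,0,0,0],[0.2,-108,166,-106,0,0,0],[0.2,-142,218,-106,0,0,0],[0.2,-176,270,-106,0,0,0],[0.2,-210,322,-106,0,0,0],[0.2,-236,363,-106,0,0,0],[0.2,-236,363,-106,0,0,0]]])

```text
clock: 8.62
tool_pos: [0.4807, -0.4488, 0.1994]
eef_rot: [0.99, 0.139, -0.001, 0.002]
contact_force: [-1.6, -0.1, -1.6]
opening: 0.335
finger_force: 30.0
```

Request:
move_arm(targets=[[[0.2,0,0,50,0,0,0],[0.2,0,0,100,0,0,0],[0.2,0,0,140,0,0,0],[0.2,0,0,160,0,0,0],[0.2,0,0,160,0,0,0],[0.2,0,0,160,0,0,0]]])

```text
clock: 9.38
tool_pos: [0.486, -0.4434, 0.0415]
eef_rot: [0.99, 0.143, 0.001, 0.001]
contact_force: [-0.5, -0.1, -1.3]
opening: 0.34
finger_force: 30.0
```

```bash
python3 -c "
from h import *
go(.4847,-.4426,.0222,np.radians(106.4))"
```

```text
go [-1.  -1.1 19.3] [ 0.1 -0.1  0. ] q7 -0.75
```

Lower, release, and rise.

Request:
move_arm(targets=[[[0.2,-1,-1,8,0,0,0],[0.2,-1,-1,14,0,0,0],[0.2,-1,-1,18,0,0,0],[0.2,-1,-1,19,0,0,0],[0.2,-1,-1,19,0,0,0],[0.75,-1,-1,19,0,0,0],[0.75,-1,-1,19,0,0,0],[0.75,-1,-1,19,0,0,0],[0.75,-1,-1,-30,0,0,0],[0.75,-1,-1,-90,0,0,0]]])

```text
clock: 10.62
tool_pos: [0.4827, -0.4413, 0.1295]
eef_rot: [0.99, 0.143, -0.001, -0.001]
contact_force: [0.2, -1.0, 0.2]
opening: 0.752
finger_force: 0.0
```

```bash
python3 - <<'E'
from h import *
s=r.get_state();print(s['tool_pos'],s['opening'])
t=r.snapshot('top');d=r.snapshot('side')
cv2.imwrite('pics/t5.png',t[:,:,::-1]);cv2.imwrite('pics/s5.png',d[:,:,::-1])
for n,im in(('top',t),('side',d)):
    g,rd=masks(im)
    for k,m in(('g',g),('r',rd)):
        m=cv2.morphologyEx(m,cv2.MORPH_CLOSE,np.ones((5,5),np.uint8))
        for c,A in blobs(m,12): print(n,k,c.round(1),A,ray(n,*c,.044).round(4))
a=np.zeros((600,800,3),np.uint8)
def put(im,u,v,w,h,X,Y,k): a[Y:Y+h*k,X:X+w*k]=cv2.convertScaleAbs(cv2.resize(im[v:v+h,u:u+w,::-1],(w*k,h*k),interpolation=cv2.INTER_LANCZOS4),alpha=1.3)
put(d,265,105,64,50,0,0,6)
put(t,106,218,34,40,400,0,7);put(t,140,196,36,40,0,310,7);put(t,217,181,36,40,260,310,7);put(t,357,220,36,40,520,310,7)
cv2.imwrite('pics/c5.png',a)
E
```

```text
[ 0.48268692 -0.4412677   0.12948646] 0.7517659122246734
top g [121.8 237.1] 38 [0.3794 0.3641 0.044 ]
top g [375.9 239.8] 40 [ 0.363  -0.3532  0.044 ]
top g [ 12.  256.2] 262 [0.3305 0.6641 0.044 ]
top g [ 11.2 272.7] 18 [0.2855 0.6632 0.044 ]
top g [ 28.5 289.7] 12 [0.2391 0.6132 0.044 ]
top r [235.  199.9] 28 [0.4814 0.0463 0.044 ]
top r [157.  215.2] 28 [0.4399 0.2672 0.044 ]
top r [  4.5 251.4] 17 [0.344  0.6856 0.044 ]
top r [417.3 266.3] 225 [ 0.2872 -0.4668  0.044 ]
top r [  0.5 270. ] 16 [0.2933 0.6927 0.044 ]
side g [325.  143.9] 24 [ 0.3641 -0.3528  0.044 ]
side g [244.5 336.8] 85 [0.3803 0.3646 0.044 ]
side r [352.8 133.4] 128 [ 0.2844 -0.4402  0.044 ]
side r [252.3 221.7] 42 [0.4827 0.0463 0.044 ]
side r [236.6 292.7] 69 [0.4405 0.2682 0.044 ]
```

View pics/c5.png

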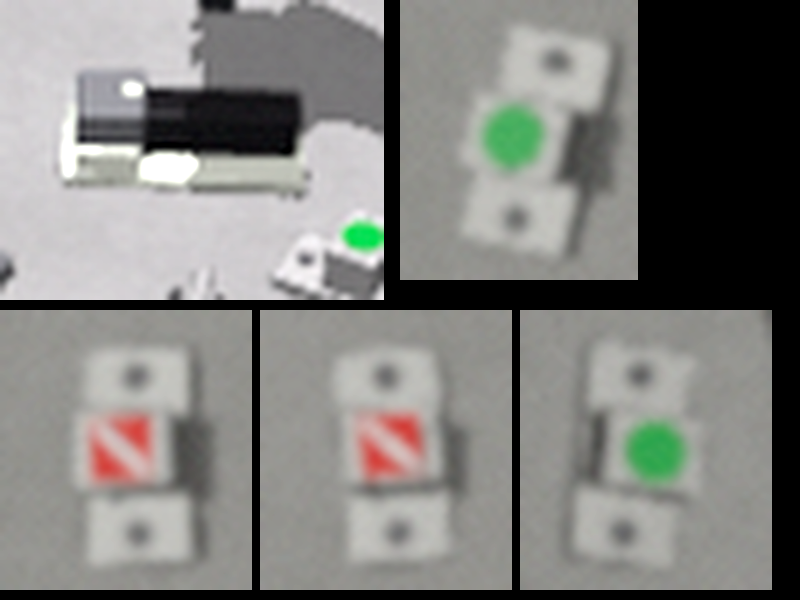

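The scanner is docked again. All four housings are clear, with their hole pairs visible for the yaw.

```bash
python3 - <<'E'
from h import *
ang=lambda d:np.degrees(np.arctan2(d[1],d[0]))
for n,o,A,B in(('G1',(106,218,400,0),(557,62),(516,217)),('R1',(140,196,0,310),(137,376),(138,533)),('R2',(217,181,260,310),(386,376),(400,533)),('G2',(357,220,520,310),(641,375),(624,532))):
    a,b=S(*o,7,*A,.012,'top'),S(*o,7,*B,.012,'top');print(n,'mid',(a+b)/2,'sep',np.linalg.norm(a-b).round(1),'yaw',ang(a-b).round(1))
def nest(c,yx,ys):
    yx=np.radians(yx)
    for y in ys: print('pocket',y,(np.array(c)+y*np.array([-np.sin(yx),np.cos(yx)])).round(1))
nest((620,236),-7.8,(-61,0,61));nest((619,-238.5),-3.8,(-67.5,-30.5,30.5,67.5))
go(.3635,-.353,.12,np.radians(-9.0))
E
```

```text
G1 mid [379.6  363.85] sep 64.9 yaw -13.1
R1 mid [439.95 267.35] sep 65.3 yaw 1.5
R2 mid [481.55  45.55] sep 66.5 yaw 4.7
G2 mid [ 363.35 -353.2 ] sep 65.8 yaw -9.3
pocket -61 [611.7 175.6]
pocket 0 [620. 236.]
pocket 61 [628.3 296.4]
pocket -67.5 [ 614.5 -305.9]
pocket -30.5 [ 617.  -268.9]
pocket 30.5 [ 621.  -208.1]
pocket 67.5 [ 623.5 -171.1]
go [ -92.8 -123.4   14.4] [  0.8  -0.  -64.6] q7 -0.73
```

Request:
move_arm(targets=[[[0.75,-15,-20,0,0,0,-10],[0.75,-30,-40,0,0,0,-20],[0.75,-45,-60,0,0,0,-30],[0.75,-60,-80,5,0,0,-40],[0.75,-75,-100,10,0,0,-50],[0.75,-93,-123,14,0,0,-60],[0.75,-93,-123,14,0,0,-64.6],[0.75,-93,-123,14,0,0,-64.6],[0.75,-93,-123,14,0,0,-64.6]]])

```text
clock: 11.85
tool_pos: [0.3599, -0.3506, 0.1156]
eef_rot: [0.761, 0.649, 0.0, 0.0]
contact_force: [0.3, -0.8, 0.1]
opening: 0.748
finger_force: 0.0
```

```bash
python3 - <<'E'
from h import *
go(.3635,-.353,.024,np.radians(-9.2))
E
```

```text
go [-1.8  3.9 91.6] [0.  0.  0.2] q7 -0.05
```

Request:
move_arm(targets=[[[0.75,-1,3,40,0,0,0],[0.75,-1,3,75,0,0,0],[0.75,-1,3,90,0,0,0],[0.75,-1,3,91.5,0,0,0],[0.75,-1,3,91.5,0,0,0],[0.2,-1,3,91.5,0,0,0],[0.2,-1,3,91.5,0,0,0],[0.2,-1,3,91.5,0,0,0],[0.2,-1,3,91.5,0,0,0],[0.2,-1,3,91.5,0,0,0]]], newtons=40)

```text
clock: 13.1
tool_pos: [0.3626, -0.352, 0.0245]
eef_rot: [0.76, 0.65, 0.0, 0.0]
contact_force: [0.0, 0.5, 2.6]
opening: 0.358
finger_force: 40.0
```

```bash
python3 - <<'E'
from h import *
go(.6117,.1756,.15,np.radians(-7.8))
E
```

```text
go [ 559.9  164.  -125.6] [ 0.   0.  -1.2] q7 -0.15
```

Request:
move_arm(targets=[[[0.2,0,0,-55,0,0,0],[0.2,0,0,-110,0,0,0],[0.2,48,14,-126,0,0,0],[0.2,104,30,-126,0,0,0],[0.2,160,46,-126,0,0,0],[0.2,216,62,-126,0,0,0],[0.2,272,79,-126,0,0,0],[0.2,328,96,-126,0,0,0],[0.2,384,112,-126,0,0,0],[0.2,440,128,-126,0,0,0]]])

```text
clock: 14.35
tool_pos: [0.557, 0.0643, 0.1496]
eef_rot: [0.76, 0.65, -0.001, -0.0]
contact_force: [1.2, -0.5, -2.5]
opening: 0.359
finger_force: 40.0
```

Request:
move_arm(targets=[[[0.2,50,15,0,0,0,-1],[0.2,100,30,0,0,0,-1.2],[0.2,120,36,0,0,0,-1.2],[0.2,120,36,0,0,0,-1.2],[0.2,120,36,40,0,0,-1.2],[0.2,120,36,60,0,0,-1.2],[0.2,120,36,60,0,0,-1.2]]])

```text
clock: 15.22
tool_pos: [0.6098, 0.1738, 0.0885]
eef_rot: [0.754, 0.657, -0.003, -0.0]
contact_force: [0.9, 0.2, -2.8]
opening: 0.361
finger_force: 40.0
```

```bash
python3 - <<'E'
from h import *
s=r.get_state();print(s['tool_pos'],s['opening'])
go(.6117,.1756,.0295,np.radians(-7.8))
E
```

```text
[0.60979921 0.1738154  0.0884645 ] 0.3612925429831344
go [ 2.2  1.9 59. ] [-0.2  0.2 -0. ] q7 -0.84
```

Request:
move_arm(targets=[[[0.2,2,2,25,0,0,0],[0.2,2,2,45,0,0,0],[0.2,2,2,54,0,0,0],[0.2,2,2,58,0,0,0],[0.2,2,2,58.5,0,0,0],[0.65,2,2,58.5,0,0,0],[0.65,2,2,58.5,0,0,0],[0.65,2,2,58.5,0,0,0],[0.65,2,2,10,0,0,0],[0.65,2,2,-40,0,0,0]]])

```text
clock: 16.48
tool_pos: [0.6133, 0.1774, 0.131]
eef_rot: [0.753, 0.658, -0.001, -0.0]
contact_force: [1.2, -0.1, -0.1]
opening: 0.653
finger_force: 0.0
```

```bash
cat > look.py <<'E'
from h import *
def look(tag):
    s=r.get_state();print(s['tool_pos'].round(4),round(s['opening'],3),s['clock'])
    ims={n:r.snapshot(n) for n in('top','side')}
    for n,im in ims.items():
        cv2.imwrite(f'pics/{n}_{tag}.png',im[:,:,::-1])
        g,rd=masks(im)
        for k,m in(('g',g),('r',rd)):
            m=cv2.morphologyEx(m,cv2.MORPH_CLOSE,np.ones((5,5),np.uint8))
            for c,A in blobs(m,12,110):
                p=ray(n,*c,.044)
                if abs(p[1])<.45 and p[0]>.25: print(n,k,c.round(1),A,(p[:2]*1000).round(1),'z49',(ray(n,*c,.049)[:2]*1000).round(1))
    return ims
E
python3 - <<'E'
from look import *
look('6')
go(.4815,.0457,.12,np.radians(4.7))
E
```

```text
[0.6133 0.1774 0.131 ] 0.653 16.475
top g [121.8 237.1] 38 [379.4 364.1] z49 [379.2 362.7]
top r [157.  215.2] 28 [439.9 267.2] z49 [439.4 266.2]
side g [191.5 243.4] 48 [616.4 174.6] z49 [614.3 177.2]
side g [244.5 336.8] 85 [380.3 364.6] z49 [379.4 366.1]
side r [252.3 221.7] 42 [482.7  46.3] z49 [481.3  49.7]
side r [236.5 292.6] 68 [440.7 268. ] z49 [439.5 270.1]
go [-150.9 -116.7   14.1] [  0.6  -0.3 -12.5] q7 -0.82
```

Request:
move_arm(targets=[[[0.75,-40,-30,0,0,0,-3],[0.75,-85,-65,5,0,0,-8],[0.75,-125,-98,10,0,0,-12.5],[0.75,-151,-117,14,0,0,-12.5],[0.75,-151,-117,14,0,0,-12.5],[0.75,-151,-117,14,0,0,-12.5],[0.75,-151,-117,50,0,0,-12.5],[0.75,-151,-117,50,0,0,-12.5]]])

```text
clock: 17.58
tool_pos: [0.4772, 0.0449, 0.0788]
eef_rot: [0.677, 0.736, -0.001, -0.001]
contact_force: [-0.3, 0.2, 0.1]
opening: 0.748
finger_force: 0.0
```

```bash
python3 - <<'E'
from look import *
im=r.snapshot('side');g,rd=masks(im);m=cv2.morphologyEx(rd,cv2.MORPH_CLOSE,np.ones((5,5),np.uint8))
for c,A in blobs(m,12,110):print(c,ray('side',*c,.044))
go(.4815,.0457,.024,np.radians(4.7))
E
```

```text
[252.3255814  221.60465116] [0.48285355 0.04605979 0.044     ]
[236.57971014 292.69565217] [0.44054379 0.26817698 0.044     ]
go [ 0.6  4.  55.8] [-0.1 -0.   0.1] q7 -0.72
```

Request:
move_arm(targets=[[[0.75,1,4,30,0,0,0],[0.75,1,4,50,0,0,0],[0.75,1,4,55.5,0,0,0],[0.75,1,4,55.5,0,0,0],[0.2,1,4,55.5,0,0,0],[0.2,1,4,55.5,0,0,0],[0.2,1,4,55.5,0,0,0],[0.2,1,4,55.5,0,0,0],[0.2,1,4,55.5,0,0,0]]])

```text
clock: 18.75
tool_pos: [0.4816, 0.0451, 0.0249]
eef_rot: [0.677, 0.736, 0.0, 0.0]
contact_force: [0.4, -0.2, 4.0]
opening: 0.359
finger_force: 40.0
```

```bash
python3 - <<'E'
from h import *
s=r.get_state();print(s['tool_pos'])
go(.617,-.267,.17,np.radians(-3.8))
E
```

```text
[0.48163721 0.04505508 0.02494871]
go [-322.2  109.2 -145. ] [ 0.  -0.   8.5] q7 -0.77
```

Request:
move_arm(targets=[[[0.2,0,0,-55,0,0,0],[0.2,0,0,-110,0,0,0],[0.2,-40,13,-145,0,0,1],[0.2,-90,30,-145,0,0,3],[0.2,-145,49,-145,0,0,5],[0.2,-200,67,-145,0,0,7],[0.2,-255,86,-145,0,0,8.5],[0.2,-300,102,-145,0,0,8.5],[0.2,-322,109,-145,0,0,8.5],[0.2,-322,109,-145,0,0,8.5]]])

```text
clock: 20.0
tool_pos: [0.6152, -0.2693, 0.168]
eef_rot: [0.731, 0.682, -0.001, -0.001]
contact_force: [-0.4, -0.3, -3.4]
opening: 0.362
finger_force: 40.0
```

Request:
move_arm(targets=[[[0.2,0,0,0,0,0,0],[0.2,0,0,40,0,0,0],[0.2,0,0,70,0,0,0],[0.2,0,0,80,0,0,0],[0.2,0,0,80,0,0,0]]])

```text
clock: 20.62
tool_pos: [0.6165, -0.2656, 0.0897]
eef_rot: [0.729, 0.684, 0.0, -0.001]
contact_force: [0.4, 0.6, -3.6]
opening: 0.363
finger_force: 40.0
```

```bash
python3 - <<'E'
from h import *
s=r.get_state();print(s['tool_pos'],s['opening'])
go(.617,-.267,.030,np.radians(-3.8))
E
```

```text
[ 0.61649653 -0.26556086  0.08972468] 0.3627694761770222
go [-1.4  0.6 59.7] [-0.  -0.   0.1] q7 -0.15
```

Request:
move_arm(targets=[[[0.2,1,1,25,0,0,0],[0.2,1,1,45,0,0,0],[0.2,1,1,54,0,0,0],[0.2,1,1,58,0,0,0],[0.2,1,1,59.5,0,0,0],[0.65,1,1,59.5,0,0,0],[0.65,1,1,59.5,0,0,0],[0.65,1,1,59.5,0,0,0],[0.65,1,1,10,0,0,0],[0.65,1,1,-50,0,0,0]]])

```text
clock: 21.88
tool_pos: [0.6168, -0.2657, 0.14]
eef_rot: [0.73, 0.684, -0.001, -0.001]
contact_force: [1.2, -0.6, 0.3]
opening: 0.652
finger_force: 0.0
```

```bash
python3 - <<'E'
from look import *
look('7')
go(.440,.2675,.14,np.radians(1.5))
E
```

```text
[ 0.6168 -0.2657  0.14  ] 0.652 21.875
top g [189.5 154.5] 32 [615.1 177.3] z49 [614.  176.6]
top g [121.8 237.1] 36 [379.5 364.2] z49 [379.3 362.8]
top r [341.5 152.5] 32 [ 617.8 -265.5] z49 [ 616.6 -264.3]
top r [158.5 213. ] 12 [446.1 263.1] z49 [445.6 262.1]
top r [155.  217.5] 12 [433.4 272.7] z49 [433.  271.6]
side g [191.4 243.4] 49 [616.5 174.8] z49 [614.4 177.5]
side g [244.5 336.8] 85 [380.3 364.6] z49 [379.4 366.1]
side r [247.9 142.3] 19 [ 621.1 -270.6] z49 [ 618.9 -265.5]
side r [236.6 292.7] 69 [440.5 268.2] z49 [439.4 270.3]
go [ 520.9 -217.6    3. ] [ 0.8  0.2 -5.3] q7 -0.12
```

Request:
move_arm(targets=[[[0.75,50,-21,0,0,0,0],[0.75,104,-43,0,0,0,0],[0.75,158,-66,0,0,0,-1],[0.75,212,-89,0,0,0,-2],[0.75,266,-111,0,0,0,-3],[0.75,320,-134,0,0,0,-4],[0.75,374,-156,0,0,0,-5],[0.75,428,-179,0,0,0,-5.3],[0.75,482,-201,0,0,0,-5.3],[0.75,521,-218,3,0,0,-5.3]]])

```text
clock: 23.22
tool_pos: [0.4332, 0.2715, 0.1369]
eef_rot: [0.697, 0.717, 0.001, -0.0]
contact_force: [-0.3, 0.1, -0.6]
opening: 0.75
finger_force: 0.0
```

Request:
move_arm(targets=[[[0.75,0,0,0,0,0,0],[0.75,0,0,40,0,0,0],[0.75,0,0,60,0,0,0],[0.75,0,0,60,0,0,0],[0.75,0,0,60,0,0,0]]])

```text
clock: 23.85
tool_pos: [0.4348, 0.2678, 0.0773]
eef_rot: [0.698, 0.716, 0.0, 0.0]
contact_force: [0.7, 1.2, 0.6]
opening: 0.751
finger_force: 0.0
```

```bash
python3 - <<'E'
from look import *
look('8')
go(.440,.2675,.024,np.radians(1.5))
E
```

```text
[0.4348 0.2678 0.0773] 0.751 23.85
top g [189.5 154.5] 32 [615.1 177.3] z49 [614.  176.6]
top r [341.9 152. ] 32 [ 619.2 -266.7] z49 [ 618.  -265.6]
side g [191.4 243.4] 49 [616.5 174.8] z49 [614.4 177.5]
side g [244.5 336.8] 85 [380.3 364.6] z49 [379.4 366.1]
side r [236.5 292.6] 68 [440.7 268. ] z49 [439.5 270.1]
go [-0.9  4.9 53.6] [ 0.1 -0.  -0. ] q7 -1.14
```

Request:
move_arm(targets=[[[0.75,-1,5,30,0,0,0],[0.75,-1,5,48,0,0,0],[0.75,-1,5,53.5,0,0,0],[0.75,-1,5,53.5,0,0,0],[0.2,-1,5,53.5,0,0,0],[0.2,-1,5,53.5,0,0,0],[0.2,-1,5,53.5,0,0,0],[0.2,-1,5,53.5,0,0,0],[0.2,-1,5,53.5,0,0,0]]])

```text
clock: 25.08
tool_pos: [0.4395, 0.2675, 0.0234]
eef_rot: [0.698, 0.717, 0.0, 0.0]
contact_force: [-0.5, -0.4, 3.3]
opening: 0.361
finger_force: 40.0
```

```bash
python3 - <<'E'
from h import *
s=r.get_state();print(s['tool_pos'])
go(.621,-.2085,.17,np.radians(-3.8))
E
```

```text
[0.4395275  0.26746067 0.02344643]
go [-480.6  168.7 -146.5] [ 0.  -0.   5.3] q7 -1.17
```

Request:
move_arm(targets=[[[0.2,0,0,-55,0,0,0],[0.2,0,0,-110,0,0,0],[0.2,-40,14,-146,0,0,0],[0.2,-90,32,-146,0,0,1],[0.2,-145,51,-146,0,0,2],[0.2,-200,70,-146,0,0,3],[0.2,-255,90,-146,0,0,4],[0.2,-310,109,-146,0,0,5],[0.2,-365,128,-146,0,0,5.3],[0.2,-420,147,-146,0,0,5.3]]])

```text
clock: 26.32
tool_pos: [0.5972, -0.1504, 0.1685]
eef_rot: [0.73, 0.684, -0.0, -0.001]
contact_force: [1.5, 0.0, -2.0]
opening: 0.358
finger_force: 40.0
```

Request:
move_arm(targets=[[[0.2,-40,14,0,0,0,0],[0.2,-60,21.5,0,0,0,0],[0.2,-60,21.5,0,0,0,0],[0.2,-60,21.5,40,0,0,0],[0.2,-60,21.5,70,0,0,0],[0.2,-60,21.5,80,0,0,0],[0.2,-60,21.5,80,0,0,0]]])

```text
clock: 27.2
tool_pos: [0.6148, -0.2084, 0.0891]
eef_rot: [0.729, 0.684, -0.0, -0.001]
contact_force: [-0.5, -0.7, -1.5]
opening: 0.36
finger_force: 40.0
```

```bash
python3 - <<'E'
from h import *
s=r.get_state();print(s['tool_pos'],s['opening'])
go(.621,-.2085,.0285,np.radians(-3.8))
E
```

```text
[ 0.6148329  -0.20838953  0.08907605] 0.35987512019614754
go [ 0.2  6.2 60.6] [-0.1 -0.   0.1] q7 -0.25
```

Request:
move_arm(targets=[[[0.2,0.5,5,25,0,0,0],[0.2,0.5,5,45,0,0,0],[0.2,0.5,5,54,0,0,0],[0.2,0.5,5,58.5,0,0,0],[0.2,0.5,5,60.5,0,0,0],[0.65,0.5,5,60.5,0,0,0],[0.65,0.5,5,60.5,0,0,0],[0.65,0.5,5,60.5,0,0,0],[0.65,0.5,5,10,0,0,0],[0.65,0.5,5,-50,0,0,0]]])

```text
clock: 28.45
tool_pos: [0.6192, -0.2094, 0.1396]
eef_rot: [0.73, 0.684, -0.001, -0.001]
contact_force: [1.2, 0.0, 0.1]
opening: 0.65
finger_force: 0.0
```

```bash
python3 - <<'E'
from look import *
look('9')
go(.380,.364,.14,np.radians(-13.1))
E
```

```text
[ 0.6192 -0.2094  0.1396] 0.65 28.45
top g [189.5 154.5] 32 [615.1 177.3] z49 [614.  176.6]
top g [106.3 235.6] 34 [384.1 407.3] z49 [383.9 405.7]
side g [191.4 243.4] 49 [616.5 174.8] z49 [614.4 177.5]
side g [235.6 353.8] 89 [385.2 407.3] z49 [384.3 408.6]
side r [248.1 142.4] 18 [ 620.4 -270.4] z49 [ 618.2 -265.3]
side r [241.5 152.6] 25 [ 622.7 -214.4] z49 [ 620.5 -209.6]
go [ 556.5 -282.3    2. ] [0.8 0.  9.3] q7 -0.22
```

The left green housing was knocked to about (384,407) mm. I'll get its new yaw.

```bash
python3 - <<'E'
from m import *
t=cv2.imread('pics/top_9.png');d=cv2.imread('pics/side_9.png')
tb=cv2.GaussianBlur(t,(3,3),0)[:,:,::-1].copy();housing('top',tb,106,235.6,thr=14);housing('top',tb,106,235.6,thr=18)
a=np.zeros((600,800,3),np.uint8)
def put(im,u,v,w,h,X,Y,k): a[Y:Y+h*k,X:X+w*k]=cv2.convertScaleAbs(cv2.resize(im[v:v+h,u:u+w],(w*k,h*k),interpolation=cv2.INTER_LANCZOS4),alpha=1.3)
put(t,86,214,40,44,0,0,7);put(d,218,115,60,60,300,0,7);put(d,150,215,60,50,0,350,5)
cv2.imwrite('pics/c9.png',a)
E
```

```text
top (106, 235) rect [385.9 411.7] [50.3 89.6] yaw rect 167.8 pca 167.9
top (106, 235) rect [385.3 411.5] [48.3 87.3] yaw rect 167.8 pca 168.1
```

View pics/c9.png

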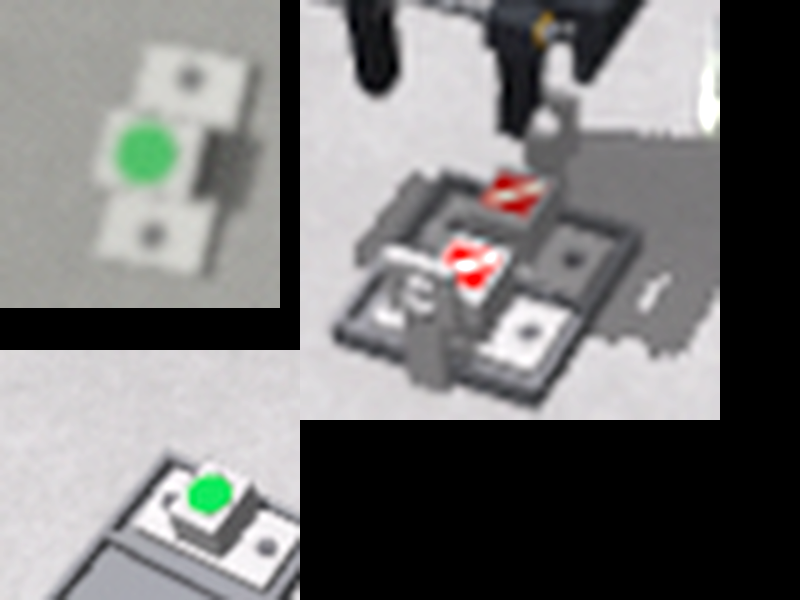

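Both red housings and the first green one sit flat in their pockets. The knocked housing keeps a yaw of about -12.3° (holes at crop (191,78) and (153,235)).

Request:
move_arm(targets=[[[0.75,52,-30,0,0,0,0],[0.75,104,-55,0,0,0,1],[0.75,156,-80,0,0,0,2],[0.75,208,-107,0,0,0,3],[0.75,260,-133,0,0,0,4],[0.75,312,-159,0,0,0,5],[0.75,364,-185,0,0,0,6],[0.75,416,-211,0,0,0,7],[0.75,468,-237,0,0,0,8],[0.75,520,-263,0,0,0,9]]])

```text
clock: 29.8
tool_pos: [0.3909, 0.3282, 0.1391]
eef_rot: [0.781, 0.624, 0.0, 0.0]
contact_force: [1.6, 0.0, 0.1]
opening: 0.75
finger_force: 0.0
```

```bash
python3 - <<'E'
from h import *
go(.3845,.407,.075,np.radians(-12.3))
E
```

```text
go [ 75.4 -23.7  64.1] [ 0.  -0.  -0.5] q7 -1.36
```

Request:
move_arm(targets=[[[0.75,45,-15,0,0,0,0],[0.75,75,-23,10,0,0,0],[0.75,75,-23,40,0,0,0],[0.75,75,-23,62,0,0,0],[0.75,75,-23,62,0,0,0],[0.75,75,-23,62,0,0,0]]])

```text
clock: 30.55
tool_pos: [0.3861, 0.405, 0.0778]
eef_rot: [0.781, 0.624, 0.0, -0.0]
contact_force: [1.4, 0.6, 0.4]
opening: 0.749
finger_force: 0.0
```

```bash
python3 - <<'E'
from look import *
look('10')
go(.3845,.407,.024,np.radians(-12.3))
E
```

```text
[0.3861 0.405  0.0778] 0.749 30.55
top g [189.5 154.5] 32 [615.1 177.3] z49 [614.  176.6]
top g [106.4 235.6] 37 [384.2 407.2] z49 [384.  405.6]
top r [322.6 152. ] 29 [ 619.8 -210.2] z49 [ 618.6 -209.2]
top r [342. 152.] 31 [ 619.3 -267.1] z49 [ 618.1 -265.9]
side g [191.  243.2] 41 [618.  174.7] z49 [615.8 177.3]
side g [234.5 355.6] 50 [385.9 411.8] z49 [385.1 413.1]
side r [354.8 138.1] 22 [ 272.8 -417.5] z49 [ 272.6 -411.5]
go [ 1.2 -2.3 54.2] [ 0.  -0.1 -0.5] q7 -1.45
```

Request:
move_arm(targets=[[[0.75,1,-2,30,0,0,0],[0.75,1,-2,48,0,0,0],[0.75,1,-2,54,0,0,0],[0.75,1,-2,54,0,0,0],[0.2,1,-2,54,0,0,0],[0.2,1,-2,54,0,0,0],[0.2,1,-2,54,0,0,0],[0.2,1,-2,54,0,0,0],[0.2,1,-2,54,0,0,0]]])

```text
clock: 31.78
tool_pos: [0.3843, 0.4062, 0.0234]
eef_rot: [0.781, 0.624, 0.0, 0.0]
contact_force: [-0.1, -0.1, 2.7]
opening: 0.359
finger_force: 39.9
```

```bash
python3 - <<'E'
from h import *
s=r.get_state();print(s['tool_pos'])
go(.6283,.297,.15,np.radians(-7.8))
E
```

```text
[0.38430172 0.40621265 0.02341492]
go [ -52.6  262.1 -126.5] [ 0. -0. -5.] q7 -1.48
```

Request:
move_arm(targets=[[[0.2,0,0,-55,0,0,0],[0.2,0,0,-110,0,0,0],[0.2,-8,40,-126,0,0,-1],[0.2,-18,90,-126,0,0,-3],[0.2,-29,145,-126,0,0,-5],[0.2,-40,200,-126,0,0,-5],[0.2,-49,245,-126,0,0,-5],[0.2,-52.6,262,-126,0,0,-5],[0.2,-52.6,262,-126,0,0,-5],[0.2,-52.6,262,-90,0,0,-5]]])

```text
clock: 33.02
tool_pos: [0.6284, 0.2996, 0.1151]
eef_rot: [0.753, 0.658, 0.003, -0.0]
contact_force: [0.6, 0.0, -4.6]
opening: 0.36
finger_force: 39.9
```

Request:
move_arm(targets=[[[0.2,0,0,25,0,0,0],[0.2,0,0,25,0,0,0],[0.2,0,0,25,0,0,0]]])

```text
clock: 33.4
tool_pos: [0.6276, 0.2983, 0.0891]
eef_rot: [0.753, 0.658, 0.001, -0.0]
contact_force: [0.1, -0.0, -3.3]
opening: 0.362
finger_force: 39.9
```

```bash
python3 - <<'E'
from h import *
s=r.get_state();print(s['tool_pos'],s['opening'])
go(.6290,.297,.0285,np.radians(-7.8))
E
```

```text
[0.62761553 0.29830598 0.08912716] 0.36183153357671693
go [-1.2  1.5 60.6] [ 0.  -0.1  0.1] q7 -0.95
```

Request:
move_arm(targets=[[[0.2,-1,1,25,0,0,0],[0.2,-1,1,45,0,0,0],[0.2,-1,1,54,0,0,0],[0.2,-1,1,58.5,0,0,0],[0.2,-1,1,60.5,0,0,0],[0.65,-1,1,60.5,0,0,0],[0.65,-1,1,60.5,0,0,0],[0.65,-1,1,60.5,0,0,0],[0.65,-1,1,10,0,0,0],[0.65,-1,1,-50,0,0,0]]])

```text
clock: 34.65
tool_pos: [0.6282, 0.2954, 0.1383]
eef_rot: [0.753, 0.658, -0.001, -0.0]
contact_force: [1.3, 1.1, 0.4]
opening: 0.648
finger_force: 0.0
```

```bash
python3 - <<'E'
from look import *
ims=look('11');t=ims['top'][:,:,::-1];d=ims['side'][:,:,::-1]
a=np.zeros((600,800,3),np.uint8)
def put(im,u,v,w,h,X,Y,k): a[Y:Y+h*k,X:X+w*k]=cv2.convertScaleAbs(cv2.resize(im[v:v+h,u:u+w],(w*k,h*k),interpolation=cv2.INTER_LANCZOS4),alpha=1.3)
put(t,266,200,98,36,0,0,8);put(d,265,140,50,75,0,295,4);put(d,135,225,90,80,220,295,3);put(t,300,125,68,60,500,295,4)
cv2.imwrite('pics/c11.png',a)
E
```

```text
[0.6282 0.2954 0.1383] 0.648 34.65
top r [322.8 151.9] 28 [ 619.9 -210.5] z49 [ 618.7 -209.6]
top r [342. 152.] 31 [ 619.3 -267.1] z49 [ 618.1 -265.9]
side g [191.6 243.4] 45 [616.1 174.5] z49 [613.9 177.1]
side g [165.3 278.4] 60 [631.7 295.5] z49 [629.4 297.5]
side r [248.1 142.4] 18 [ 620.4 -270.4] z49 [ 618.2 -265.3]
side r [241.5 152.7] 22 [ 622.5 -213.8] z49 [ 620.3 -209. ]
```

View pics/c11.png

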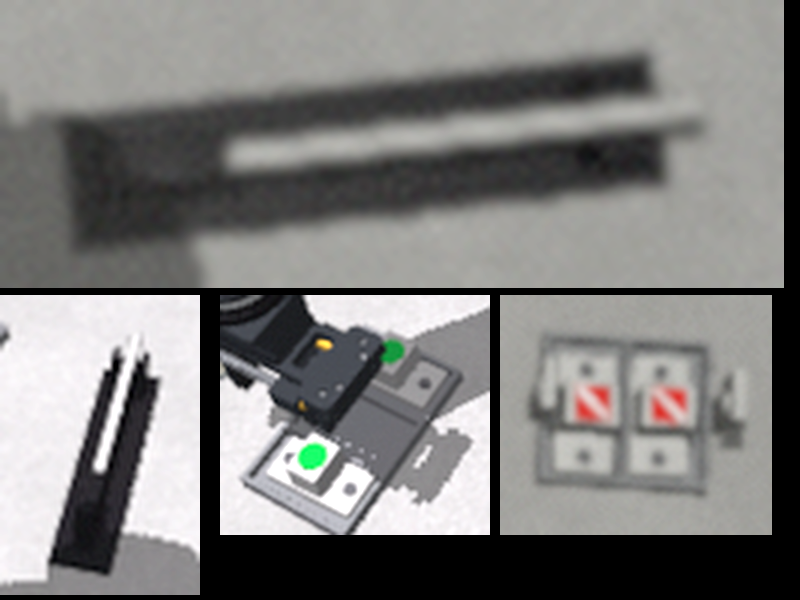

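All four housings are seated. The rod in the top crop runs from its shoulder at (227,153) to its tip at (704,112).

```bash
python3 - <<'E'
from h import *
a,b=S(266,200,0,0,8,227,153,.047,'top'),S(266,200,0,0,8,704,112,.047,'top')
c,e=S(265,140,0,295,4,100,472,.046),S(265,140,0,295,4,138,337,.046)
for p,q in((a,b),(c,e)):
    d=q-p;u=d/np.linalg.norm(d);print(p,q,'len',np.linalg.norm(d).round(1),'yaw',np.degrees(np.arctan2(d[1],d[0])).round(1),'origin from shoulder',p-22*u,'from tip',q-197*u)
cs=np.array([S(266,200,0,0,8,u,v,.008,'top') for u,v in[(66,125),(645,55),(665,182),(80,245)]]);print('rest base',cs.tolist())
# triangulate
print(tri(Rw(266,200,0,0,8,227,153),Rw(265,140,0,295,4,100,472)),tri(Rw(266,200,0,0,8,704,112),Rw(265,140,0,295,4,138,337)))
E
```

```text
[ 425.4 -120.8] [ 438.1 -292. ] len 171.7 yaw -85.8 origin from shoulder [423.77246268 -98.86028436] from tip [423.52614312 -95.53981906]
[ 424.  -130.6] [ 439.7 -290.2] len 160.4 yaw -84.4 origin from shoulder [ 421.84623533 -108.70567887] from tip [420.41401634 -94.14630625]
rest base [[439.5, -66.2], [463.0, -280.8], [416.1, -286.2], [395.6, -70.5]]
[ 0.4229386  -0.11980788  0.05811749] [ 0.43931233 -0.29259179  0.04387518]
```

```bash
python3 - <<'E'
from h import *
go(.4223,-.0955,.12,np.radians(5.1))
E
```

```text
go [-419.5 -155.6   20.4] [  0.7  -0.5 -12.9] q7 -0.93
```

Request:
move_arm(targets=[[[0.65,-50,-19,0,0,0,-1],[0.65,-104,-39,0,0,0,-3],[0.5,-158,-59,0,0,0,-5],[0.5,-212,-79,0,0,0,-7],[0.5,-266,-99,0,0,0,-9],[0.5,-320,-119,0,0,0,-11],[0.5,-370,-138,5,0,0,-12.9],[0.5,-419,-155,20,0,0,-12.9],[0.5,-419,-155,20,0,0,-12.9],[0.5,-419,-155,20,0,0,-12.9]]])

```text
clock: 36.0
tool_pos: [0.4197, -0.0978, 0.1184]
eef_rot: [0.675, 0.738, 0.001, 0.0]
contact_force: [-0.4, 0.4, 0.0]
opening: 0.501
finger_force: 0.0
```

```bash
python3 - <<'E'
from h import *
s=r.get_state();print(s['tool_pos'],s['opening'])
go(.4223,-.0955,.040,np.radians(5.1))
d=r.snapshot('side')[:,:,::-1]
a=cv2.convertScaleAbs(cv2.resize(d[130:220,235:325],(600,600),interpolation=cv2.INTER_LANCZOS4),alpha=1.2)
cv2.imwrite('pics/c12.png',a)
E
```

```text
[ 0.41972522 -0.09779648  0.11836406] 0.5012587651952685
go [ 2.   2.6 78.4] [ 0.1 -0.   0. ] q7 -0.51
```

View pics/c12.png

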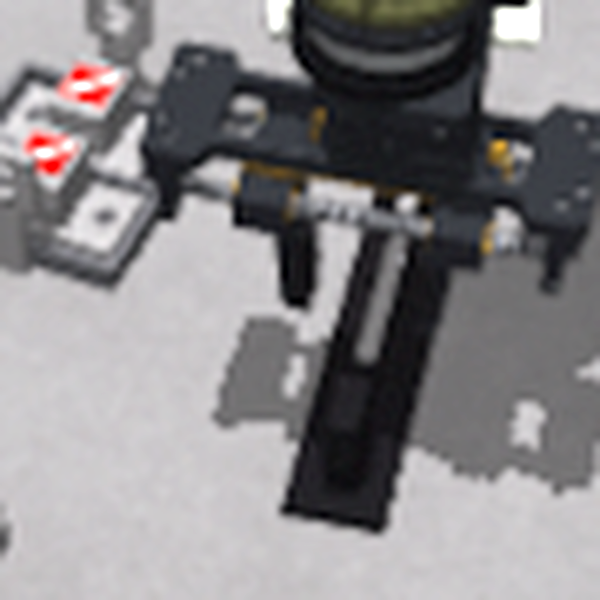

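```bash
python3 - <<'E'
from h import *
k=600/90
for p in((350,400),(333,430),(365,435),(345,370),(378,368)): print(p,S(235,130,0,0,k,*p,.062))
E
```

```text
(350, 400) [420.9 -91.5]
(333, 430) [422.7 -71.6]
(365, 435) [408.1 -73.7]
(345, 370) [ 428.6 -108.4]
(378, 368) [ 414.6 -114.8]
```

Request:
move_arm(targets=[[[0.5,3,2,40,0,0,0],[0.5,3,2,65,0,0,0],[0.5,3,2,78,0,0,0],[0.5,3,2,78,0,0,0],[0.5,3,2,78,0,0,0],[0,3,2,78,0,0,0],[0,3,2,78,0,0,0],[0,3,2,78,0,0,0],[0,3,2,78,0,0,0],[0,3,2,78,0,0,0]]], newtons=50)

```text
clock: 37.3
tool_pos: [0.4208, -0.0949, 0.0403]
eef_rot: [0.675, 0.738, 0.0, 0.0]
contact_force: [0.2, 0.1, 1.4]
opening: 0.171
finger_force: 50.0
```

```bash
python3 - <<'E'
from h import *
s=r.get_state();print(s['tool_pos'],s['opening'])
go(.6385,.063,.18,np.radians(-3.6))
E
```

```text
[ 0.42082788 -0.09494695  0.04034883] 0.1713889295844558
go [ 137.8  231.1 -139.4] [ 0.  -0.   8.8] q7 -1.36
```

Request:
move_arm(targets=[[[0,0,0,-40,0,0,0],[0,0,0,-90,0,0,0],[0,10,5,-135,0,0,0],[0,30,40,-139,0,0,2],[0,55,85,-139,0,0,4],[0,80,130,-139,0,0,6],[0,105,175,-139,0,0,8],[0,128,215,-139,0,0,8.8],[0,138,231,-139,0,0,8.8],[0,138,231,-139,0,0,8.8]]])

```text
clock: 38.55
tool_pos: [0.6381, 0.064, 0.1785]
eef_rot: [0.729, 0.685, -0.0, -0.001]
contact_force: [-0.3, -0.4, -0.7]
opening: 0.173
finger_force: 50.0
```

Request:
move_arm(targets=[[[0,0,0,30,0,0,0],[0,0,0,70,0,0,0],[0,0,0,100,0,0,0],[0,0,0,119,0,0,0],[0,0,0,119,0,0,0],[0,0,0,119,0,0,0]]])

```text
clock: 39.3
tool_pos: [0.6388, 0.063, 0.0614]
eef_rot: [0.729, 0.684, 0.001, 0.0]
contact_force: [0.4, 0.1, -0.7]
opening: 0.176
finger_force: 50.0
```

```bash
python3 - <<'E'
from h import *
s=r.get_state();print(s['tool_pos'],s['opening'])
go(.6385,.063,.0595,np.radians(-3.6))
t=r.snapshot('top')[:,:,::-1];d=r.snapshot('side')[:,:,::-1]
cv2.imwrite('pics/top_13.png',t);cv2.imwrite('pics/side_13.png',d)
a=np.zeros((600,800,3),np.uint8)
def put(im,u,v,w,h,X,Y,k): a[Y:Y+h*k,X:X+w*k]=cv2.convertScaleAbs(cv2.resize(im[v:v+h,u:u+w],(w*k,h*k),interpolation=cv2.INTER_LANCZOS4),alpha=1.3)
put(d,180,115,80,90,0,0,6);put(t,225,125,53,60,480,0,6);put(t,275,130,80,40,480,380,4)
cv2.imwrite('pics/c13.png',a)
E
```

```text
[0.63879045 0.06299584 0.06136932] 0.17564389838866382
go [-0.  -0.3  1.9] [ 0.1 -0.  -0.1] q7 -0.82
```

View pics/c13.png

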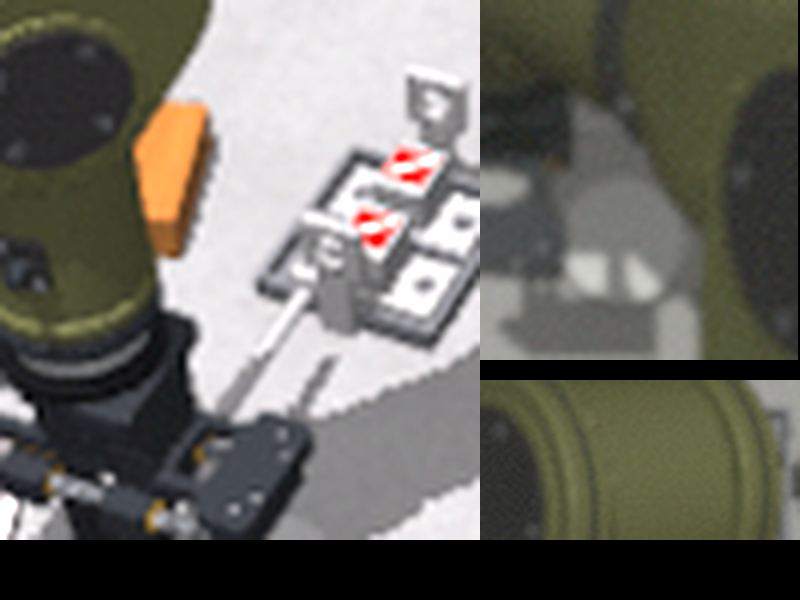

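The side view shows the rod line, crop (240,385) to (300,298), extending through both eyelet holes at (330,258) and (436,102). Pushing slowly.

Request:
move_arm(targets=[[[0,-5,0,2,0,0,0],[0,-12,0,2,0,0,0],[0,-19,0,2,0,0,0],[0,-26,0,2,0,0,0],[0,-33,0,2,0,0,0],[0,-40,0,2,0,0,0],[0,-47,0,2,0,0,0],[0,-54,0,2,0,0,0],[0,-60,0,2,0,0,0],[0,-60,0,2,0,0,0]]])

```text
clock: 40.65
tool_pos: [0.6343, 0.0022, 0.0581]
eef_rot: [0.73, 0.684, -0.0, 0.0]
contact_force: [-0.3, 1.1, -1.0]
opening: 0.179
finger_force: 50.0
```

```bash
python3 - <<'E'
from h import *
s=r.get_state();print(s['tool_pos'],s['contact_force'],s['moment'])
a=np.radians(86.4);C=np.array([.619,-.2385]);n=C+.1055*np.array([np.cos(a),np.sin(a)]);print(n)
go(*n,.0595,np.radians(-3.6))
d=r.snapshot('side')[:,:,::-1]
cv2.imwrite('pics/c14.png',cv2.convertScaleAbs(cv2.resize(d[115:195,180:270],(720,640))[:600],alpha=1.2))
E
```

```text
[0.63430267 0.00218973 0.05813619] [-0.25355114  1.08007588 -0.95772783] [ 0.02629009 -0.11683477 -0.01155025]
[ 0.6256244  -0.13320818]
go [-1.357e+02  1.000e-01 -1.300e+00] [-0.   0.  -0.1] q7 -0.75
```

View pics/c14.png

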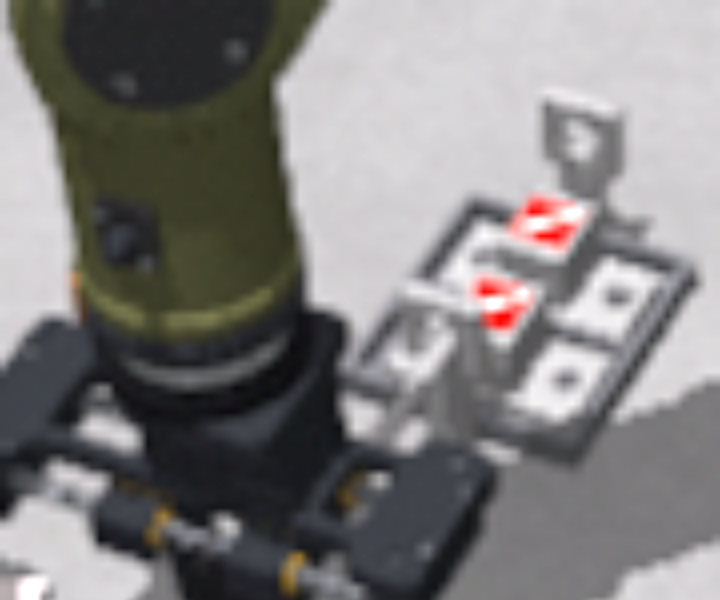

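The rod tip is through the first eyelet with no contact force. Continuing.

Request:
move_arm(targets=[[[0,-8,0,-1,0,0,0],[0,-16,0,-1,0,0,0],[0,-24,0,-1,0,0,0],[0,-32,0,-1,0,0,0],[0,-40,0,-1,0,0,0],[0,-48,0,-1,0,0,0],[0,-56,0,-1,0,0,0],[0,-64,0,-1,0,0,0],[0,-72,0,-1,0,0,0],[0,-76,0,-1,0,0,0]]])

```text
clock: 41.95
tool_pos: [0.6294, -0.0737, 0.0592]
eef_rot: [0.73, 0.684, -0.0, 0.0]
contact_force: [-0.5, 0.3, -0.3]
opening: 0.172
finger_force: 50.0
```

```bash
python3 - <<'E'
from h import *
s=r.get_state();print(s['tool_pos'],s['contact_force'],s['moment'],s['opening'])
go(.6256,-.1332,.0595,np.radians(-3.6))
d=r.snapshot('side')[:,:,::-1]
cv2.imwrite('pics/c15.png',cv2.convertScaleAbs(cv2.resize(d[115:175,210:270],(600,600)),alpha=1.2))
E
```

```text
[ 0.62942783 -0.07365252  0.05918753] [-0.52409359  0.27081254 -0.30481001] [ 0.04452125 -0.061647   -0.02321832] 0.17220837331180505
go [-59.7   0.   -0.3] [-0.   0.  -0.1] q7 -0.64
```

View pics/c15.png

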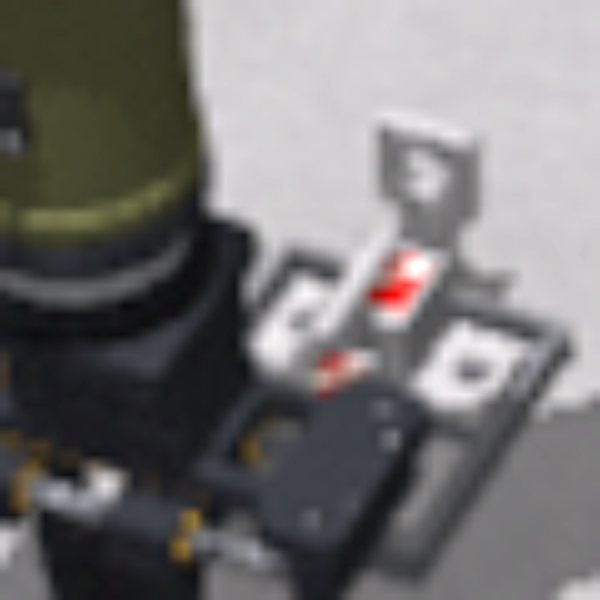

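The tip, near crop (395,220), is heading into the second hole at (425,170), still without contact force.

Request:
move_arm(targets=[[[0,-7,0,0,0,0,0],[0,-14,0,0,0,0,0],[0,-20,0,0,0,0,0],[0,-26,0,0,0,0,0],[0,-30,0,0,0,0,0],[0,-34,0,0,0,0,0],[0,-38,0,0,0,0,0],[0,-42,0,0,0,0,0],[0,-42,0,0,0,0,0]]])

```text
clock: 43.12
tool_pos: [0.6267, -0.1153, 0.0592]
eef_rot: [0.73, 0.684, -0.0, 0.0]
contact_force: [-0.9, 0.5, -1.3]
opening: 0.178
finger_force: 50.0
```

Request:
move_arm(targets=[[[0,-5,0,0,0,0,0],[0,-10,0,0,0,0,0],[0,-15,0,0,0,0,0],[0,-18,0,0,0,0,0],[0,-18,0,0,0,0,0]]])

```text
clock: 43.75
tool_pos: [0.6256, -0.1331, 0.0592]
eef_rot: [0.73, 0.684, -0.0, 0.0]
contact_force: [-0.2, 0.8, -0.7]
opening: 0.182
finger_force: 50.0
```

```bash
python3 - <<'E'
from h import *
s=r.get_state();print(s['tool_pos'],s['contact_force'],s['moment'],s['opening'])
go(.6256,-.1332,.0595,np.radians(-3.6))
a=np.radians(86.4);y=np.array([np.cos(a),np.sin(a)]);print('handle nest y',(s['tool_pos'][:2]-[.619,-.2385])@y*1000)
E
```

```text
[ 0.62559675 -0.13311819  0.05920198] [-0.19504712  0.78344462 -0.73484545] [-0.00560443 -0.04005881 -0.02855525] 0.18208878606757803
go [-0.1  0.  -0.3] [ 0.   0.  -0.1] q7 -0.54
handle nest y 105.58807669384686
```

Request:
move_arm(targets=[[[0,-4,0,0,0,0,0],[0,-4,0,2,0,0,0],[0,-4,0,4,0,0,0],[0,-4,0,4,0,0,0],[0.4,-4,0,4,0,0,0],[0.4,-4,0,4,0,0,0],[0.4,-4,0,4,0,0,0],[0.4,-4,0,4,0,0,0],[0.4,-4,0,-30,0,0,0],[0.4,-4,0,-80,0,0,0]]])

```text
clock: 45.0
tool_pos: [0.6241, -0.1367, 0.1387]
eef_rot: [0.729, 0.684, -0.001, -0.001]
contact_force: [1.1, -0.7, 0.5]
opening: 0.402
finger_force: 0.0
```

```bash
python3 - <<'E'
from h import *
go(.45,0.02,.25,np.radians(-3.6))
E
```

```text
go [ 145.3 -184.1 -110.6] [-0.2 -0.  -0. ] q7 -0.47
```

Request:
move_arm(targets=[[[0.4,0,0,-50,0,0,0],[0.4,10,-15,-100,0,0,0],[0.4,40,-50,-110,0,0,0],[0.4,75,-95,-110,0,0,0],[0.4,110,-140,-110,0,0,0],[0.4,145,-184,-110,0,0,0],[0.4,145,-184,-110,0,0,0],[0.4,145,-184,-110,0,0,0]]])

```text
clock: 46.0
tool_pos: [0.4517, 0.0194, 0.2494]
eef_rot: [0.729, 0.684, 0.0, 0.001]
contact_force: [0.3, -0.4, 0.3]
opening: 0.4
finger_force: 0.0
```

```bash
python3 - <<'E'
from look import *
ims=look('16');t=ims['top'][:,:,::-1];d=ims['side'][:,:,::-1]
a=np.zeros((600,800,3),np.uint8)
def put(im,u,v,w,h,X,Y,k): a[Y:Y+h*k,X:X+w*k]=cv2.convertScaleAbs(cv2.resize(im[v:v+h,u:u+w],(w*k,h*k),interpolation=cv2.INTER_LANCZOS4),alpha=1.2)
put(d,210,110,66,70,0,0,6);put(t,270,120,100,60,400,0,4);put(d,135,225,90,80,400,250,4);put(d,268,108,60,45,0,425,3);put(t,370,160,50,60,200,425,2)
cv2.imwrite('pics/c16.png',a)
E
```

```text
[0.4517 0.0194 0.2494] 0.4 46.0
top g [147.5 149.6] 31 [630.6 298.4] z49 [629.4 297.2]
top g [189.5 154.5] 32 [615.1 177.3] z49 [614.  176.6]
top r [320.6 153.4] 14 [ 615.5 -204.2] z49 [ 614.3 -203.3]
side g [191.5 243.4] 48 [616.4 174.6] z49 [614.3 177.2]
side g [165.3 278.4] 60 [631.7 295.5] z49 [629.4 297.5]
```

View pics/c16.png

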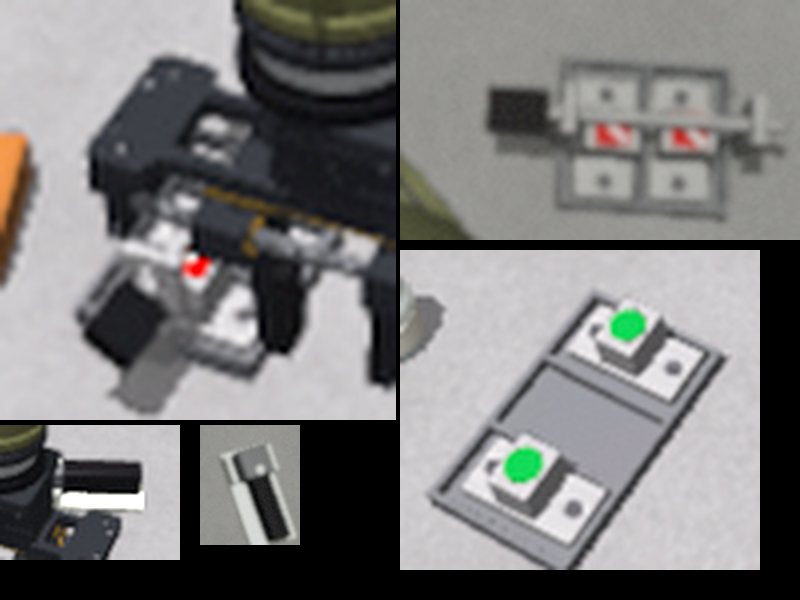

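The rod passes through both eyelets. Checking how far the tip sticks out.

```bash
python3 - <<'E'
from h import *
a=np.radians(86.4);y=np.array([np.cos(a),np.sin(a)]);C=np.array([619,-238.5])
t=cv2.imread('pics/top_16.png')
for p in((785,122),(548,110),(488,110)):
    w=S(270,120,400,0,4,*p,.061,'top');print(p,w,'nest y',((w-C)@y).round(1))
w=S(270,120,400,0,4,768,118,.083,'top');print('post outer',w,((w-C)@y).round(1))
print(t[148:154,352:372,1])
E
```

```text
(785, 122) [ 620.3 -332.8] nest y -94.0
(548, 110) [ 630.4 -161.2] nest y 77.9
(488, 110) [ 630.7 -117.9] nest y 121.1
post outer [ 617.9 -314.4] -75.8
[[106 113 111  98  81  85 114 138 140 132 125 123 120 121 119 118 121 121
  121 125]
 [118 120 119 116 105 102 119 138 141 131 125 123 121 122 121 120 122 121
  122 121]
 [130 131 132 131 124 116 122 136 138 131 130 131 128 125 122 117 118 125
  125 122]
 [126 127 126 128 126 113 117 135 136 129 129 130 130 126 118 116 120 124
  125 122]
 [101 100  99 101 100 100 113 133 135 123 117 118 115 117 115 116 122 124
  123 122]
 [ 79  69  65  70  75  89 115 136 135 122 111 104 108 112 113 120 121 123
  122 120]]
```

The tip sticks out about 20 mm. Handing in.

```bash
python3 -c "
from plant import r
print(r.finish_job())"
```

```text
the job is handed in; nothing more can be done
None
```

The job is handed in, with no verdict shown: card scanned from about 10 cm, scanner back in its cradle, two green housings in the pass nest and two red in the reject nest, and the locking rod through both eyelets with its tip about 20 mm out (its handle rolled about a quarter turn on release).

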